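# Lock an adjuster ring with the barrel held by a key

## Task

Lock the adjuster without losing its setting: fit the slotted holding key fully down over the barrel's tang, with its arm on the stop-pin side, just counter-clockwise of the pin. Then turn the knurled lock ring clockwise (seen from above) until you feel it come up against the housing, and about 5 degrees more so that it is nipped tight, but do not overtighten it. The barrel must end within 10 degrees of where you found it; leave the key in place on the tang and let the other things lie.

Things in the scene. Friction and masses are not known exactly. Their poses are not given: they have to be found in the camera images.
- housing: Adjuster stand, bolted down: dark steel base plate 172 x 80 x 12 mm with a grey round column. Origin on the column's axis at the underside of the base plate; z up; its x axis points from the column along the base plate to the stop pin. Base plate spans x -50 to +122, y -40 to +40. Column 46 mm in diameter up to z = 71 (64 mm in diameter below z = 20).
- stop_pin: Steel pin 11 mm in diameter, 18 mm high, on top of a grey rest pillar at the far end of the base plate, all fixed. Origin at the pin's foot: x = 92, y = -12.5, z = 98 mm in the housing frame. The pillar (x 83 to 105, y -26 to +20, top at z = 98, level with the barrel's shoulder) carries the key's arm; the pin stops the arm from swinging clockwise (towards -y).
- ring_mid (a point): Middle of the knurled lock ring, on the column's axis 82 mm above the housing's origin. The ring is a dark steel disc 57 mm in diameter over the knurling, 18 mm high (z = 73 to 91 in the housing frame), round the barrel. It turns clockwise by some 30 to 60 degrees (differs each time, not marked) at a light drag under 0.15 N m before it meets the housing.
- tang_top (a point): Top centre of the barrel's tang, on the column's axis. The barrel is aluminium, 36 mm in diameter, and rises through the ring to a flat shoulder at z = 98 mm in the housing frame; on it stands the tang, a tongue 30 x 10 mm, 16 mm high (top at z = 114), with edges rounded by 2 mm. The axes of this point turn with the barrel: x along the tang's 30 mm.
- tang_end (a point): Foot of the tang at the end of its long side nearest the stop pin, 15 mm from the axis, at shoulder height; shows how far the barrel has turned.
- barrel_body (a joint): Angle of the barrel in rad, growing clockwise from above. At 0 the tang's long side lies along the housing's x axis; starts 0.02 to 0.06 below 0. With the key fitted the arm meets the stop pin near 0 (slot play lets the barrel turn about 0.07 more). It turns at 0.05 N m, so it follows the ring unless the key holds it.
- nip (a joint): How far the ring has been turned, in rad, since it met the housing; 0 before that. Nipping takes a torque of 0.6 N m rising by 4 N m per radian while turning; held still it eases by up to a fifth, so that a good lock reads 0.6 to 0.8 N m at the wrist. Good lock: 0.035 to 0.14 (2 to 8 degrees). Stays where it is left.
- key: Loose holding key, a flat plain steel bar 12 mm thick lying flat, 180 g. Origin at the underside in the middle of its slot; x along the arm, z up. Head 48 x 28 mm round the slot (through slot 32 mm along x by 12 mm, mouth chamfered by 1.5 mm); arm 14 mm wide from x = 24 to its round end at x = 111 mm. Its centre of mass lies near x = 38 mm.
- key_slot (a point): Middle of the key's slot at its underside (the key's origin). 98 mm above the housing's origin when the key is home on the shoulder.
- key_arm (a point): Point on the middle of the key's arm, 60 mm along x from the slot's middle and 6 mm above the underside; a good place to grip it across its 14 mm.
- bulb_box: Small red cardboard box 30 x 62 x 30 mm; bystander. Origin at its underside.
- tape_black: Roll of black tape 62 mm across, 19 mm high; bystander. Origin at its underside.
- spark_plug: Spark plug lying down, 75 mm long; bystander. Origin at its underside.
- grease_tin: Round tin 64 mm across, 36 mm high; bystander. Origin at its underside.
Not all that is in view belongs to the job. What is shaped like the key but green is not meant.

How it is judged:
On the way, in this order (a step that is already met when the one before it is completed fails the run):
1. the key is fully down on the tang with its arm on the pin side (horizontal distance between key_slot and tang_top below 0.004 m and z of key_slot in the frame of housing between 0.094 and 0.102 m and angle between key's own z axis and vertical below 0.1 rad and x of key_arm in the frame of housing above 0.05 m), for 0.2 s.
2. the ring is nipped against the housing with the key in place (all of step 1 and value of joint nip above 0.035 rad), for 0.2 s.
At the end, for the whole second after the job is handed in: The key lies home on the tang (slot within 4 mm of the axis, underside within 4 mm of the shoulder, tilt under 6 degrees, arm on the pin side) and at rest; the ring is nipped 2 to 8 degrees (0.035 to 0.14 rad) past first contact; the barrel is within 10 degrees of its start (all of step 2 and value of joint nip below 0.14 rad and linear speed of key below 0.02 m/s and distance of tang_end from where it was at the start of the episode below 0.0026 m); the robot touches nothing.
It fails at once if the barrel is turned out of its setting (tang end moved more than 3.9 mm, 15 degrees) (distance of tang_end from where it was at the start of the episode above 0.0039 m).
It fails at once if the ring is overtightened (more than 0.14 rad, 8 degrees, past contact) (value of joint nip above 0.14 rad).
It fails at once if the key is forced against the stop pin (over 22 N) (contact force between key and stop_pin above 22 N).
It fails at once if a bystander (bulb box, tape roll, spark plug or tin) is displaced by more than 30 mm (distance of any of bulb_box, tape_black, spark_plug, grease_tin from where it was at the start of the episode above 0.03 m).
It also fails if it takes over 66 s, if anything falls off the work surface, if the arm or the gripper's body presses on something with over 40 N, if the wrist force passes 120 N, or if a joint passes its speed limit or range.

## Robot

A 6-joint arm with a two-finger parallel gripper is mounted at the origin on a cart in front of the work surface, level with it; the furniture and walls round the work are solid. World frame = base frame: x ahead of the robot, y to its left, z up, the work surface at z = 0. Lengths are in m, angles in rad, forces in N, time in s.
With the tool pointing down it reaches from about 0.325 to 0.775 m from the base axis. Payload 5.5 kg.
Tool frame: the origin (TCP) lies at the very end of the fingers, on their centre line; the grasp point (between the pads) lies 19 mm behind it; z points along the fingers, y is the direction in which the jaws open and shut (so a half turn about z gives the same grasp; the last joint's range is limited). The gripper opens to 85 mm and grips with 20 to 120 N. Pads are 22 mm wide; open, the fingers measure 114 mm over their backs; the gripper's body (76 mm by 85 mm) begins 54 mm behind the grasp point. The pads swing forward as they close: fully open they stand 13 mm farther back than shut.
Start: joints at [-1.223, 0.091, 1.231, -0, 1.82, -0.057], TCP at [0.236, -0.552, 0.231] pointing down, gripper open.
Joint ranges: [-2.87, 2.87], [-0.86, 2.18], [0.17, 2.46], [-1.51, 4.65], [0.06, 2.69], [-2.65, 2.65]. Speed limits (rad/s): [2.57, 2.57, 3.01, 3.14, 3.14, 3.14].

## Interface

Orientations are given as a rotation vector (axis times angle).
In Python, from cell import bot gives the robot as it stands.
- The arm moves only by the shell command python3 -m pendant 'ROWS' [FORCE]. ROWS is JSON, a list of rows, each a list of 7 numbers: the turn, a rotation vector about the world's x, y, z in degrees, then the shift along the world's x, y, z in m, then the closure, from -1 (fully open) to 1 (shut). A call has 1 to 12 rows; each row is the pose to reach, as a shift and turn from the pose commanded when the call began; what a row does not reach only later rows make up. A row lasts 1/10 s, in which the tool goes at most 50 mm and 8.59 degrees, less where a joint would pass 70% of its speed; a pose out of reach is approached as far as the arm can. A call with a gripper value outside its range is refused whole. The fingers move at their own pace and stop on an object; FORCE is the grip in N (left out, the last holds). Time passes only in rows, so rows that repeat a pose let the fingers close. It gives the time, the measured TCP pose, the force and the opening at its end, in the units of the state.
- bot.read_state(): the state, without advancing time (a new reading comes with each control period).
- bot.camera(name): name is "scene" or "top"; returns a dict with "pixels" (480x640x3 uint8, red, green, blue), "depth" (480x640 float32, m along the optical axis (not along the pixel's ray), 0 where there is no reading), "mtx" (3x3 intrinsics, pixels), "view" (4x4, takes a point from world to camera coordinates). Camera axes: x right, y down, z forward; pixel columns grow to the right and rows downward; lengths in m; the calibration is good to about 2 mm. A picture is of the moment at which its call begins.
- bot.job_done(): hands the job in, once; it reports no verdict.
The state is a dict: "time_s": time; "qpos": joint angles; "joint_vel": joint speeds; "joint_torque": joint torques, N m; "tool_pos": TCP position; "eef_rot": TCP orientation; "wrist_force": force on the tool from outside, world axes, zero at the start; "moment": the same for the moment, N m; "opening": finger opening in m.
Only numpy, scipy, OpenCV 4.12 (cv2) and the standard library are available. Lean on these libraries where they do the work, as an engineer would, in place of code of your own. Each camera call takes 0.05 s, during which the arm holds its last target.

## Working session

There is one attempt and no reset: what is moved stays moved. The work goes in short steps, Python scripts to look and compute and a shell command to move; the robot and the scene stay as the last step left them, time stands still between calls to the robot, and variables do not carry over. Pictures are saved under pics/ and viewed, and the job is handed in when it is done.

```bash
mkdir -p pics; ls; python3 - <<'E'
from cell import bot
import cv2, numpy as np
s=bot.read_state()
print({k:np.round(v,3) for k,v in s.items()})
for n in("scene","top"):
    c=bot.camera(n); cv2.imwrite(f"pics/{n}0.png",c["pixels"][:,:,::-1]); np.savez(f"{n}0.npz",**c)
    print(n,c["mtx"],np.linalg.inv(c["view"]).round(3))
E
```

```text
pics
{'time_s': np.float64(0.0), 'qpos': array([-1.223,  0.092,  1.232, -0.   ,  1.82 , -0.057]), 'joint_vel': array([ 0.   , -0.001,  0.001, -0.   , -0.   ,  0.   ]), 'joint_torque': array([ 0.0000e+00, -4.5874e+01, -4.1802e+01, -0.0000e+00,  1.2000e-02,
        0.0000e+00]), 'tool_pos': array([ 0.236, -0.551,  0.23 ]), 'eef_rot': array([-3.075e+00, -6.310e-01,  1.000e-03]), 'wrist_force': array([ 0.306,  0.402, -0.413]), 'moment': array([-0.001,  0.   ,  0.049]), 'opening': np.float64(0.085)}
scene [[466.00700265   0.         326.24596275]
 [  0.         466.00700265 236.13317957]
 [  0.           0.           1.        ]] [[-0.905 -0.328  0.273  0.294]
 [-0.426  0.69  -0.585  0.626]
 [ 0.004 -0.645 -0.764  0.865]
 [ 0.     0.     0.     1.   ]]
top [[592.13097945   0.         313.90707628]
 [  0.         592.13097945 241.25514887]
 [  0.           0.           1.        ]] [[ 0.103 -0.963  0.248  0.226]
 [-0.995 -0.102  0.018 -0.005]
 [ 0.008 -0.248 -0.969  1.437]
 [ 0.     0.     0.     1.   ]]
```

View pics/scene0.png

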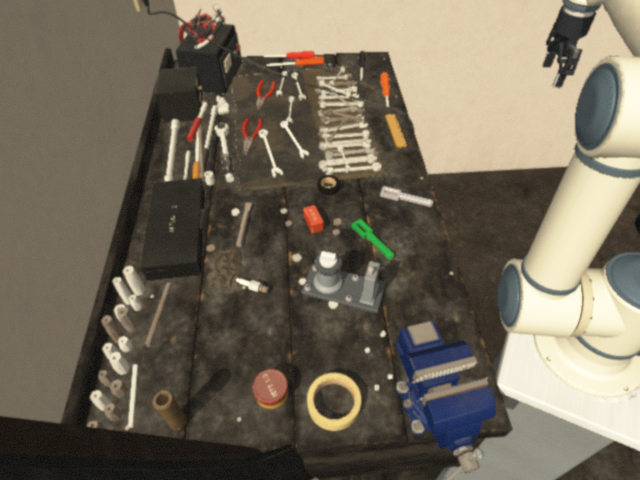

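View pics/top0.png

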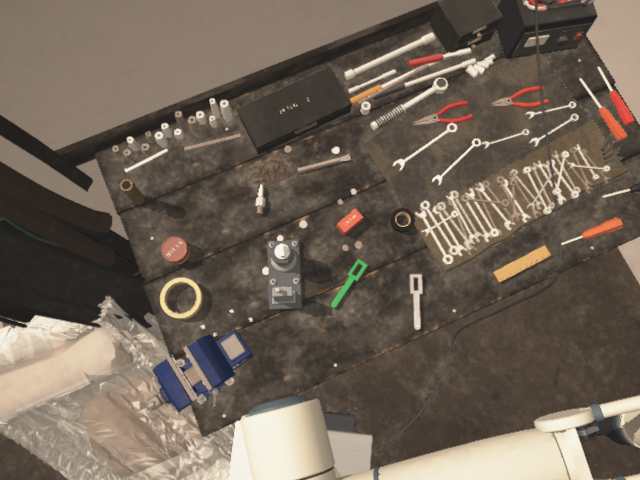

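The top view shows the plain steel key at (417,300) with its slot at about (416,285). The housing column is at (283,250) with the pin pillar at about (283,293), and the green decoy is at (348,283). Next I'll measure these.

```bash
cat > h.py <<'E'
import numpy as np, cv2
def load(n): return dict(np.load(n+".npz"))
def pts(c):
    K=c["mtx"];d=c["depth"];v,u=np.mgrid[0:480,0:640]
    P=np.stack([(u-K[0,2])/K[0,0]*d,(v-K[1,2])/K[1,1]*d,d,np.ones_like(d)],-1)
    return (P@np.linalg.inv(c["view"]).T)[...,:3]
def ray(c,u,v,z):
    K=c["mtx"];T=np.linalg.inv(c["view"])
    r=T[:3,:3]@np.array([(u-K[0,2])/K[0,0],(v-K[1,2])/K[1,1],1]); o=T[:3,3]
    return o+r*(z-o[2])/r[2]
def proj(c,p):
    q=c["view"]@np.append(p,1); q=c["mtx"]@q[:3]; return q[:2]/q[2]
E
python3 - <<'E'
from h import *
c=load("top0");P=pts(c)
def crop(n,c,u0,u1,v0,v1,s): cv2.imwrite(f"pics/{n}.png",cv2.resize(c["pixels"][v0:v1,u0:u1,::-1],None,fx=s,fy=s,interpolation=cv2.INTER_CUBIC))
crop("t_h",c,250,320,225,315,6.5); crop("t_k",c,390,445,265,335,8)
s=load("scene0"); crop("s_h",s,295,395,240,320,7);crop("s_k",s,370,445,175,220,10)
for n,(u0,u1,v0,v1) in dict(house=(250,320,225,315),key=(390,445,265,335)).items():
    Q=P[v0:v1,u0:u1].reshape(-1,3)
    print(n,np.histogram(Q[:,2],bins=np.arange(-.01,.13,.005)))
# key mask by colour
px=c["pixels"].astype(int)[265:335,390:445]; m=px.min(-1)>110
vv,uu=np.nonzero(m); print(len(vv),np.median(P[265:335,390:445][m],0))
E
```

```text
house (array([ 254, 1756, 1782,  560,  647,  305,  131,   47,   13,   15,   12,
         15,   13,    9,    6,    9,    8,   15,   23,  102,  178,  221,
         54,    8,   52,   21,    0,    0]), array([-0.01 , -0.005,  0.   ,  0.005,  0.01 ,  0.015,  0.02 ,  0.025,
        0.03 ,  0.035,  0.04 ,  0.045,  0.05 ,  0.055,  0.06 ,  0.065,
        0.07 ,  0.075,  0.08 ,  0.085,  0.09 ,  0.095,  0.1  ,  0.105,
        0.11 ,  0.115,  0.12 ,  0.125,  0.13 ]))
key (array([ 155, 1455, 1524,  324,  217,   61,    1,    0,    0,    0,    0,
          0,    0,    0,    0,    0,    0,    0,    0,    0,    0,    0,
          0,    0,    0,    0,    0,    0]), array([-0.01 , -0.005,  0.   ,  0.005,  0.01 ,  0.015,  0.02 ,  0.025,
        0.03 ,  0.035,  0.04 ,  0.045,  0.05 ,  0.055,  0.06 ,  0.065,
        0.07 ,  0.075,  0.08 ,  0.085,  0.09 ,  0.095,  0.1  ,  0.105,
        0.11 ,  0.115,  0.12 ,  0.125,  0.13 ]))
438 [ 0.47940332 -0.24113138  0.01137283]
```

```bash
python3 - <<'E'
import cv2,numpy as np
a=[cv2.imread(f"pics/{n}.png") for n in("t_h","t_k")]
print([x.shape for x in a])
E
```

```text
[(585, 455, 3), (560, 440, 3)]
```

View pics/t_h.png

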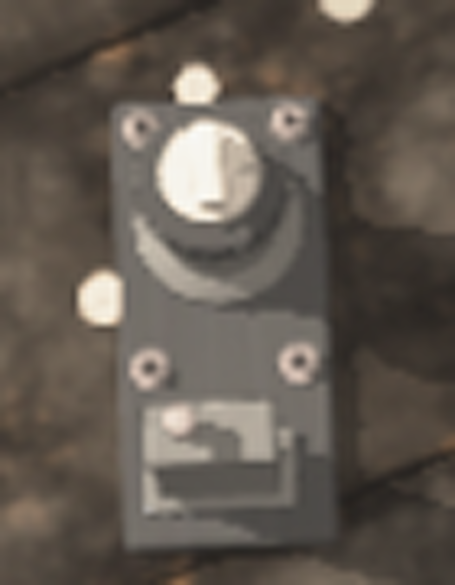

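View pics/t_k.png

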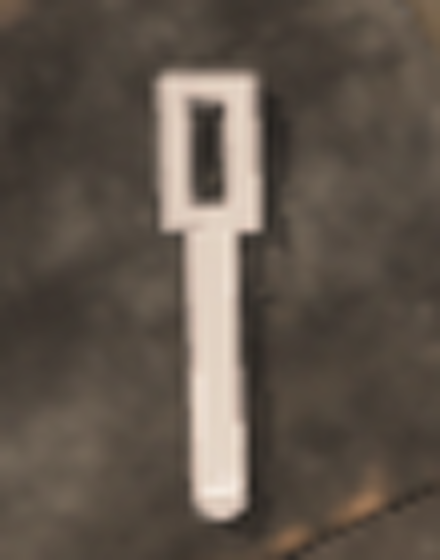

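View pics/s_h.png

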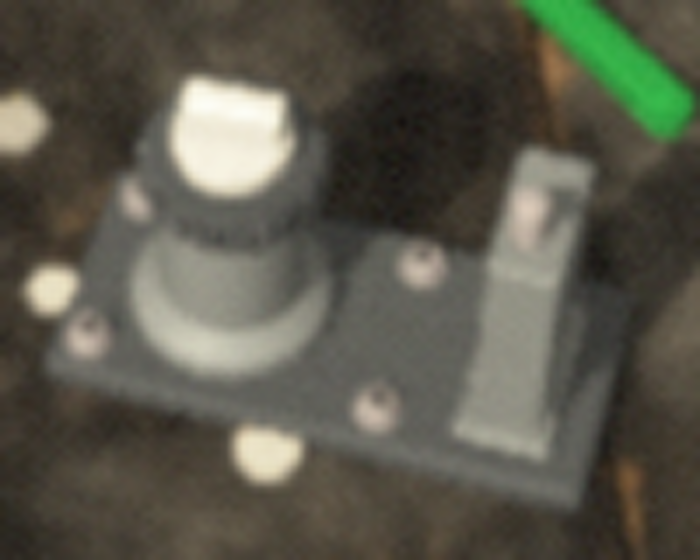

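```bash
cat > fit.py <<'E'
from h import *
from scipy.optimize import minimize
S=8
def T(p,loc,z0=0):
    x,y,a=p; loc=np.asarray(loc,float); c,s=np.cos(a),np.sin(a)
    return np.c_[x+c*loc[:,0]-s*loc[:,1], y+s*loc[:,0]+c*loc[:,1], z0+loc[:,2]]
def pj(c,W):
    q=np.c_[W,np.ones(len(W))]@c["view"].T; q=q[:,:3]@c["mtx"].T; return q[:,:2]/q[:,2:]
def render(c,roi,hulls,holes=()):
    u0,u1,v0,v1=roi; im=np.zeros(((v1-v0)*S,(u1-u0)*S),np.uint8)
    for sign,L in((255,hulls),(0,holes)):
        for W in L:
            q=(pj(c,W)-[u0,v0]+.5)*S-.5
            h=cv2.convexHull(q.astype(np.float32))
            cv2.fillConvexPoly(im,np.round(h*16).astype(np.int32),sign,cv2.LINE_AA,4)
    return cv2.GaussianBlur(cv2.resize(im,(u1-u0,v1-v0),interpolation=cv2.INTER_AREA).astype(float)/255,(0,0),.6)
def box(x0,x1,y0,y1,z0,z1): return [[x,y,z] for x in(x0,x1) for y in(y0,y1) for z in(z0,z1)]
def cyl(r,z0,z1,cx=0,cy=0):
    t=np.linspace(0,2*np.pi,60); return [[cx+r*np.cos(a),cy+r*np.sin(a),z] for a in t for z in(z0,z1)]
def key_model(p,z=0):
    hull=[box(-.024,.024,-.014,.014,0,.012),np.r_[box(0.02,.104,-.007,.007,0,.012),cyl(.007,0,.012,.104,0)]]
    return [T(p,h,z) for h in hull]
def key_hole(c,p,z=0):
    # intersection of top & bottom slot openings handled approx by shrinking: use top slot only
    return [T(p,[[x,y,.012] for x,y in((-.016,-.006),(.016,-.006),(.016,.006),(-.016,.006))],z)]
def soft(c,roi,lo,hi):
    u0,u1,v0,v1=roi; g=c["pixels"][v0:v1,u0:u1].astype(float).min(-1)
    return np.clip((g-lo)/(hi-lo),0,1)
def fit(cost,p0,sc):
    best=None
    for k in range(3):
        p0=np.array(p0); 
        sim=np.vstack([p0]+[p0+np.eye(len(p0))[i]*sc[i] for i in range(len(p0))])
        r=minimize(cost,p0,method="Nelder-Mead",options=dict(initial_simplex=sim,xatol=1e-5,fatol=1e-6)); p0=r.x; sc=np.array(sc)/2
    return r.x,r.fun
E
cat > m1.py <<'E'
from fit import *
import sys
top,sc=load("top0"),load("scene0")
rt=(390,445,265,335); rs=(370,445,175,220)
mt,ms=soft(top,rt,90,170),soft(sc,rs,90,170)
a0=ray(top,416.5,284,.012);b0=ray(top,417.3,328,.012)
p0=[a0[0],a0[1],np.arctan2(b0[1]-a0[1],b0[0]-a0[0])]
print("init",p0,np.linalg.norm(b0-a0))
f=lambda c,r,m:(lambda p:((render(c,r,key_model(p),key_hole(c,p))-m)**2).mean())
for n,fn in dict(top=f(top,rt,mt),scene=f(sc,rs,ms),both=lambda p:f(top,rt,mt)(p)+f(sc,rs,ms)(p)).items():
    print("key",n,fit(fn,p0,[.004,.004,.03]))
# barrel + tang, bright
rt=(268,300,238,262); rs=(315,345,245,272)
mt,ms=soft(top,rt,130,170),soft(sc,rs,130,170)
cv2.imwrite("pics/mb.png",cv2.resize(np.hstack([mt,np.zeros((24,4)),ms[:24]])*255,None,fx=8,fy=8,interpolation=0))
h0=ray(top,281.8,251,.098)
bm=lambda p:[T(p,cyl(.018,.093,.098)),T(p,box(-.015,.015,-.005,.005,.098,.114))]
g=lambda c,r,m:(lambda p:((render(c,r,bm(np.r_[p,np.pi]))-m)**2).mean())
for n,fn in dict(top=g(top,rt,mt),scene=g(sc,rs,ms)).items():
    print("barrel",n,h0[:2],fit(fn,h0[:2],[.004,.004]))
# plate corners
tc=[((x+.5)/6.5-.5+250,(y+.5)/6.5-.5+225) for x,y in((112,103),(322,97),(337,535),(125,548))]
C=np.array([ray(top,*q,.012) for q in tc]);print(C.round(4))
d=(C[2]+C[3]-C[0]-C[1])/2;print("len",np.linalg.norm(d),"yaw",np.arctan2(d[1],d[0]),"wid",np.linalg.norm(C[0]-C[1]),np.linalg.norm(C[2]-C[3]))
E
python3 m1.py
```

```text
init [np.float64(0.5097482175178257), np.float64(-0.23814677000828302), np.float64(-3.063069449826695)] 0.10698471815812012
key top (array([ 0.51126765, -0.2364223 , -3.04444237]), np.float64(0.003861706011064218))
key scene (array([ 0.51281722, -0.23695719, -3.04178864]), np.float64(0.010733730653756672))
key both (array([ 0.51176552, -0.23656717, -3.04386007]), np.float64(0.015538011445517107))
barrel top [0.53742382 0.09239937] (array([0.53816094, 0.09407027]), np.float64(0.061635119309576915))
barrel scene [0.53742382 0.09239937] (array([0.53907368, 0.09352169]), np.float64(0.010249487644094434))
[[0.5803 0.1388 0.012 ]
 [0.5912 0.0593 0.012 ]
 [0.4246 0.0353 0.012 ]
 [0.4115 0.113  0.012 ]]
len 0.1695299476687423 yaw -2.994245547294132 wid 0.08026924840787655 0.07880969941633884[ WARN:0@2.529] global loadsave.cpp:1063 imwrite_ Unsupported depth image for selected encoder is fallbacked to CV_8U.
```

View pics/mb.png

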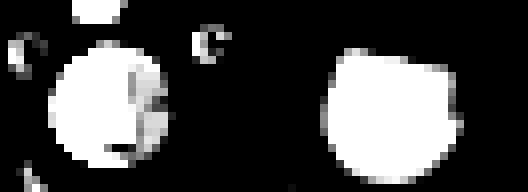

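```bash
cat > m2.py <<'E'
from fit import *
top,sc=load("top0"),load("scene0")
O=dict(top=(top,np.array([.5382,.0938])),scene=(sc,np.array([.5390,.0935])))
# edges with different yaw: overlay outlines
for n,(c,o) in O.items():
    r=(250,320,225,315) if n=="top" else (295,395,240,320); s=8 if n=="scene" else 6.5
    for yaw in(-2.994,):
        im=cv2.resize(c["pixels"][r[2]:r[3],r[0]:r[1],::-1],None,fx=s,fy=s,interpolation=cv2.INTER_CUBIC)
        p=np.r_[o,yaw]; pt=np.r_[o,yaw+.04]
        for q,L,col in((p,box(-.05,.122,-.04,.04,.012,.012),(0,255,255)),(p,box(.083,.105,-.026,.020,.098,.098),(0,255,0)),(p,cyl(.0055,.116,.116,.092,-.0125),(0,0,255)),(p,cyl(.0055,.098,.098,.092,-.0125),(0,0,255)),(p,cyl(.018,.098,.098),(255,0,0)),(pt,box(-.015,.015,-.005,.005,.114,.114),(255,0,255)),(p,cyl(.023,.071,.071),(255,255,0))):
            h=cv2.convexHull(((pj(c,T(q,L))-[r[0],r[2]]+.5)*s-.5).astype(np.float32))
            cv2.polylines(im,[np.round(h*16).astype(np.int32)],True,col,1,cv2.LINE_AA,4)
        cv2.imwrite(f"pics/ov_{n}.png",im)
E
python3 m2.py
```

```text
(no output)
```

View pics/ov_top.png

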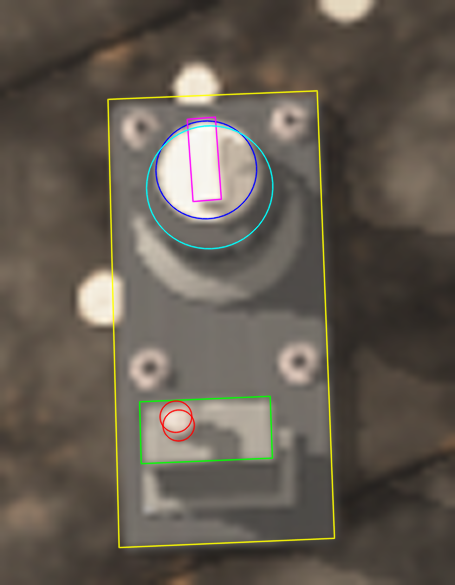

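View pics/ov_scene.png

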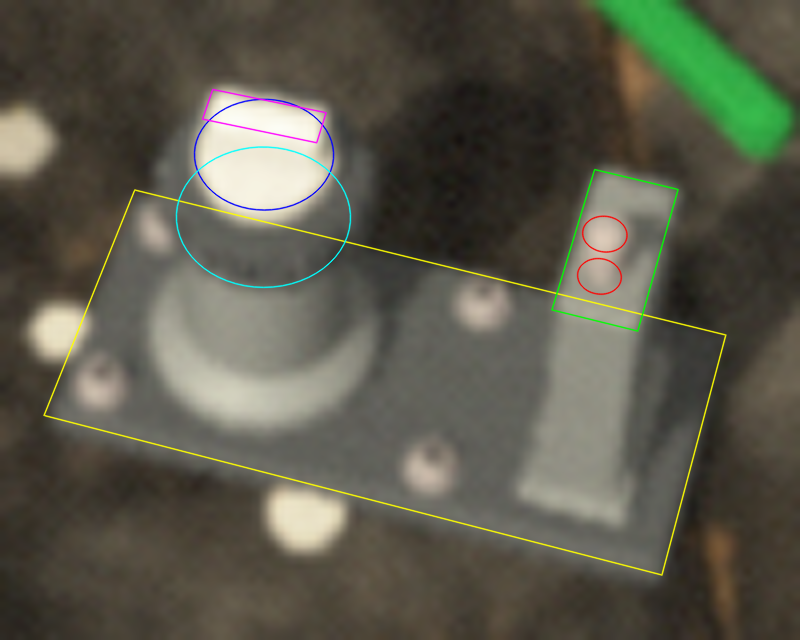

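```bash
cat > m3.py <<'E'
from fit import *
from scipy.ndimage import map_coordinates
def seg(a,b,n=80): return np.linspace(a,b,n)
def rect(x0,x1,y0,y1,z): 
    c=[[x0,y0,z],[x1,y0,z],[x1,y1,z],[x0,y1,z]]; return np.vstack([seg(np.array(c[i]),np.array(c[(i+1)%4])) for i in range(4)])
L=[(rect(-.05,.122,-.04,.04,.012),1),(rect(.083,.105,-.026,.02,.098),1),(np.array(cyl(.018,.098,.098)),.5),(np.array(cyl(.0055,.116,.116,.092,-.0125)),.5)]
for n in("top","scene"):
    c=load(n+"0"); g=c["pixels"].astype(float).mean(-1)
    for sg in(1.2,.7):
        b=cv2.GaussianBlur(g,(0,0),sg); G=np.hypot(cv2.Sobel(b,cv2.CV_64F,1,0),cv2.Sobel(b,cv2.CV_64F,0,1)); G=np.minimum(G,150)
        def cost(p):
            s=0
            for l,w in L:
                q=pj(c,T(p,l)); s-=w*map_coordinates(G,[q[:,1],q[:,0]],order=1).mean()
            return s/100
        p=[.5385,.0937,-2.994] if sg==1.2 else r[0]
        r=fit(cost,p,[.003,.003,.02]); print(n,sg,r)
    s=12; R=(268,300,236,266) if n=="top" else (312,350,245,275)
    cv2.imwrite(f"pics/z_{n}.png",cv2.resize(c["pixels"][R[2]:R[3],R[0]:R[1],::-1],None,fx=s*1.6,fy=s*1.6,interpolation=0))
E
python3 m3.py
```

```text
top 1.2 (array([ 0.53767097,  0.09291129, -2.99966547]), np.float64(-3.5240620090374324))
top 0.7 (array([ 0.53744639,  0.09273305, -2.99799501]), np.float64(-3.943160312912222))
scene 1.2 (array([ 0.53845495,  0.09504469, -2.98766462]), np.float64(-3.529229364123339))
scene 0.7 (array([ 0.53832356,  0.09498982, -2.98866385]), np.float64(-3.738387475378593))
```

View pics/z_top.png

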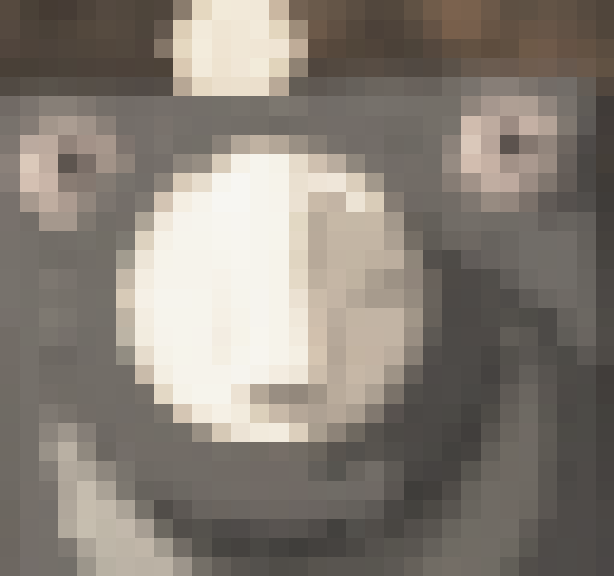

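View pics/z_scene.png

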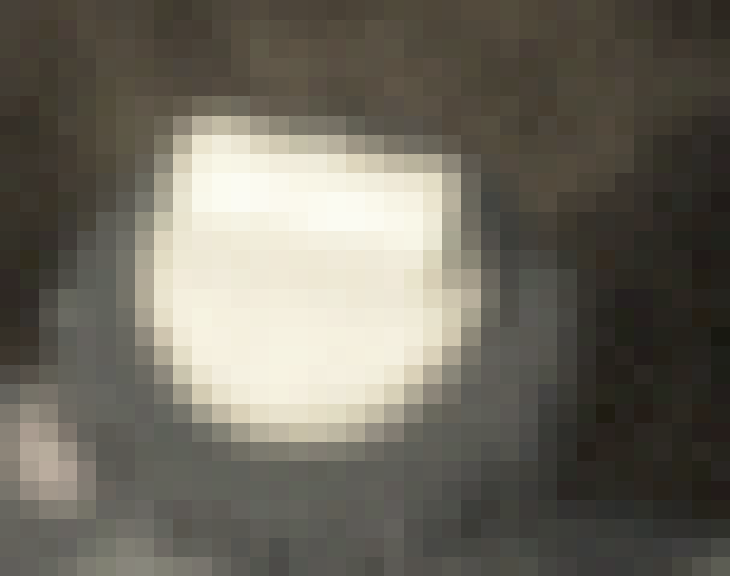

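```bash
python3 -m pendant '[[0,0,-8,0.04,0.055,0,-1],[0,0,-17.6,0.08,0.11,-0.03,-1],[0,0,-17.6,0.12,0.165,-0.06,-0.4],[0,0,-17.6,0.16,0.22,-0.09,-0.4],[0,0,-17.6,0.19,0.265,-0.11,-0.4],[0,0,-17.6,0.21,0.298,-0.13,-0.4],[0,0,-17.6,0.218,0.31,-0.13,-0.4],[0,0,-17.6,0.218,0.31,-0.13,-0.4],[0,0,-17.6,0.218,0.31,-0.13,-0.4],[0,0,-17.6,0.218,0.31,-0.13,-0.4]]' 40
cat > st.py <<'E'
from cell import bot
import numpy as np
s=bot.read_state(); r=s["eef_rot"]
from scipy.spatial.transform import Rotation as R
M=R.from_rotvec(r).as_matrix()
print("t",round(s["time_s"],2),"pos",np.round(s["tool_pos"],4),"xyaw",round(np.degrees(np.arctan2(M[1,0],M[0,0])),2),"tilt",round(np.degrees(np.arccos(-M[2,2])),2),"F",np.round(s["wrist_force"],2),"M",np.round(s["moment"],3),"op",round(float(s["opening"]),4),"q6",round(s["qpos"][5],3))
E
python3 st.py
```

```text
time_s: 1.1
tool_pos: [0.4543, -0.2402, 0.1001]
eef_rot: [-3.137, -0.158, 0.003]
wrist_force: [0.1, -0.6, -0.1]
opening: 0.0598
t 1.1 pos [ 0.4543 -0.2402  0.1001] xyaw 5.77 tilt 0.13 F [ 0.1  -0.56 -0.09] M [-0.049 -0.014  0.001] op 0.0598 q6 0.918
```

```bash
python3 -m pendant '[[0,0,-0.2,0,-0.002,-0.04,0.2],[0,0,-0.2,0,-0.002,-0.07,0.2],[0,0,-0.2,0,-0.002,-0.08,0.2],[0,0,-0.2,0,-0.002,-0.09,0.2],[0,0,-0.2,0,-0.002,-0.097,0.2],[0,0,-0.2,0,-0.002,-0.097,0.2],[0,0,-0.2,0,-0.002,-0.097,0.2]]' 40; python3 st.py
python3 - <<'E'
from cell import bot
import cv2
for n,R in(("top",(380,460,250,345)),("scene",(350,460,160,240))):
    c=bot.camera(n); im=c["pixels"][R[2]:R[3],R[0]:R[1],::-1]
    cv2.imwrite(f"pics/g_{n}.png",cv2.resize(im,None,fx=5,fy=5,interpolation=cv2.INTER_CUBIC))
E
```

```text
time_s: 1.8
tool_pos: [0.4548, -0.2441, 0.0055]
eef_rot: [3.137, 0.147, 0.002]
wrist_force: [0.1, -0.8, 0.2]
opening: 0.0343
t 1.8 pos [ 0.4548 -0.2441  0.0055] xyaw 5.38 tilt 0.1 F [ 0.06 -0.81  0.24] M [-0.022 -0.033  0.001] op 0.0343 q6 0.918
```

View pics/g_top.png

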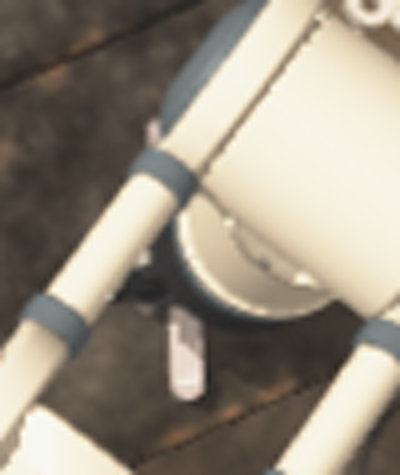

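View pics/g_scene.png

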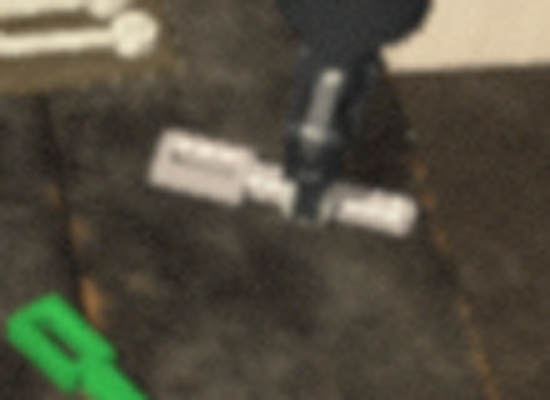

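The fingers straddle the arm in the scene view at about (305,190) in the crop. I'll close on it here.

```bash
python3 -m pendant '[[0,0,0,0,0.001,-0.002,0.2],[0,0,0,0,0.001,-0.002,1],[0,0,0,0,0.001,-0.002,1],[0,0,0,0,0.001,-0.002,1],[0,0,0,0,0.001,-0.002,1],[0,0,0,0,0.001,-0.002,1],[0,0,0,0,0.001,-0.002,1]]' 70; python3 st.py
```

```text
time_s: 2.6
tool_pos: [0.4545, -0.2425, 0.0026]
eef_rot: [3.138, 0.148, 0.001]
wrist_force: [0.5, -0.0, 5.4]
opening: 0.0119
t 2.6 pos [ 0.4545 -0.2425  0.0026] xyaw 5.4 tilt 0.02 F [ 0.54 -0.    5.4 ] M [ 0.236  0.146 -0.024] op 0.0119 q6 0.92
```

```bash
python3 -m pendant '[[0,0,0,0,0,0.01,1],[0,0,0,0,0,0.03,1],[0,0,0,0,0,0.07,1],[0,0,0,0,0,0.12,1],[0,0,0,0,0,0.16,1],[0,0,0,0,0,0.17,1],[0,0,0,0,0,0.17,1],[0,0,0,0,0,0.17,1]]' 70; python3 st.py
python3 - <<'E'
from cell import bot
import cv2
for n,R in(("top",(380,460,250,345)),("scene",(350,470,120,210))):
    c=bot.camera(n); im=c["pixels"][R[2]:R[3],R[0]:R[1],::-1]
    cv2.imwrite(f"pics/l_{n}.png",cv2.resize(im,None,fx=5,fy=5,interpolation=cv2.INTER_CUBIC))
E
```

```text
time_s: 3.4
tool_pos: [0.4537, -0.2422, 0.1702]
eef_rot: [-3.137, -0.148, 0.004]
wrist_force: [-0.2, -0.2, -2.1]
opening: 0.0115
t 3.4 pos [ 0.4537 -0.2422  0.1702] xyaw 5.39 tilt 0.17 F [-0.18 -0.19 -2.06] M [-0.024  0.006 -0.005] op 0.0115 q6 0.92
```

View pics/l_scene.png

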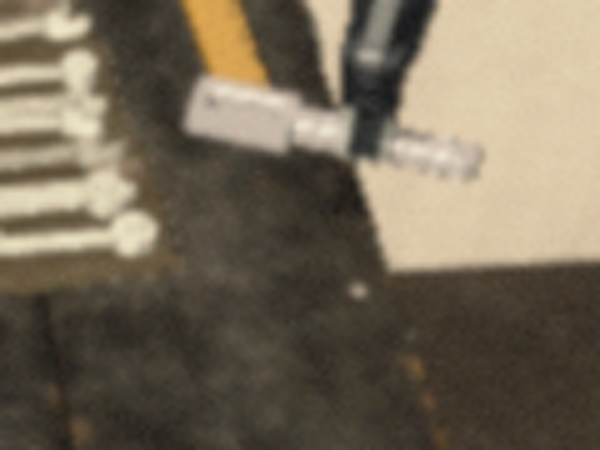

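```bash
python3 -m pendant '[[0,0,1,0.003,0.025,0,1],[0,0,2,0.006,0.065,0,1],[0,0,3,0.01,0.105,0,1],[0,0,4,0.014,0.145,0,1],[0,0,5,0.018,0.185,0,1],[0,0,5.4,0.022,0.225,0,1],[0,0,5.4,0.025,0.265,0,1],[0,0,5.4,0.027,0.3,0,1],[0,0,5.4,0.0277,0.32,0,1],[0,0,5.4,0.0277,0.325,0,1],[0,0,5.4,0.0277,0.325,0,1],[0,0,5.4,0.0277,0.325,0,1]]' 70; python3 st.py
cat > shot.py <<'E'
import sys
from h import *
from cell import bot
tag=sys.argv[1]
for n in("top","scene"):
    c=bot.camera(n); np.savez(f"{n}{tag}.npz",**c)
    R=(240,340,210,310) if n=="top" else (290,410,200,290)
    cv2.imwrite(f"pics/{n}{tag}.png",cv2.resize(c["pixels"][R[2]:R[3],R[0]:R[1],::-1],None,fx=6,fy=6,interpolation=cv2.INTER_CUBIC))
E
python3 shot.py A
```

```text
time_s: 4.7
tool_pos: [0.4817, 0.0816, 0.1713]
eef_rot: [3.127, 0.294, -0.003]
wrist_force: [0.6, -0.3, -2.2]
opening: 0.0114
t 4.7 pos [0.4817 0.0816 0.1713] xyaw 10.75 tilt 0.1 F [ 0.55 -0.32 -2.15] M [-0.064 -0.028  0.017] op 0.0114 q6 1.482
```

View pics/topA.png

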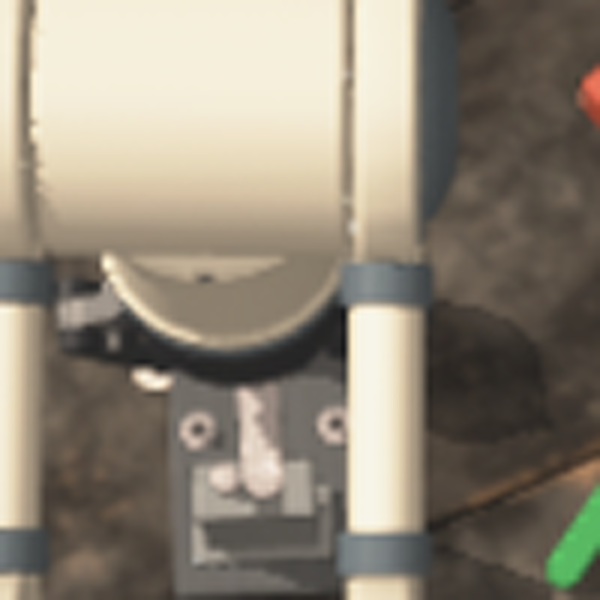

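View pics/sceneA.png

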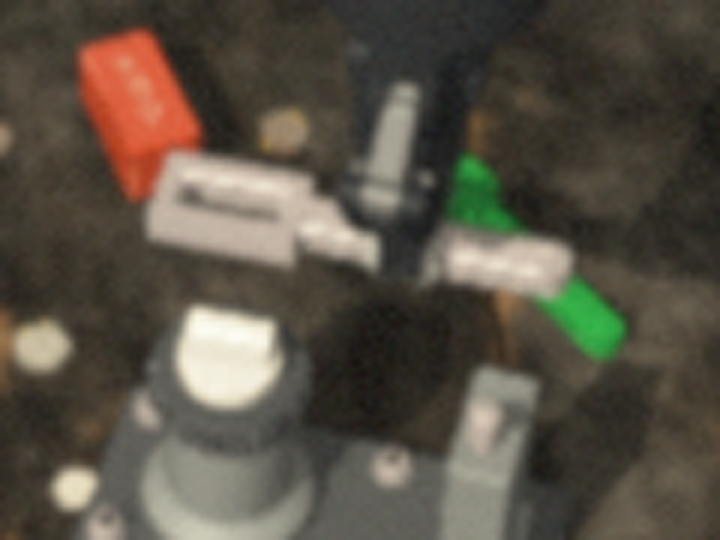

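```bash
cat > m4.py <<'E'
from fit import *
import sys
tag=sys.argv[1]; tx,ty,tz,yaw=map(float,sys.argv[2:6]); yaw=np.radians(yaw)
c=load("scene"+tag)
def T3(p,loc):
    x,y,z,a,pit,rol=p
    from scipy.spatial.transform import Rotation as R
    M=R.from_euler("ZYX",[a,pit,rol]).as_matrix(); return np.asarray(loc,float)@M.T+[x,y,z]
L=[np.array(box(-.024,.024,-.014,.014,0,.012)),np.array(box(.02,.045,-.007,.007,0,.012)),np.r_[box(0.075,.104,-.007,.007,0,.012),cyl(.007,0,.012,.104,0)]]
H=[np.array([[x,y,.012] for x,y in((-.016,-.006),(.016,-.006),(.016,.006),(-.016,.006))])]
p0=np.array([tx+.0576*np.cos(yaw),ty+.0576*np.sin(yaw),tz-.0026,yaw+np.pi,0,0])
q=pj(c,T3(p0,np.vstack(L))); u0,v0=q.min(0).astype(int)-6; u1,v1=q.max(0).astype(int)+7; R=(u0,u1,v0,v1)
m=soft(c,R,90,140); r0=None
col=c["pixels"][v0:v1,u0:u1].astype(int); m[(col.max(-1)-col.min(-1))>60]=0
# valid region: exclude the fingers' zone and anything farther than 12px from the predicted key
d=q
W=cv2.dilate((render(c,R,[T3(p0,l) for l in L])>.3).astype(np.uint8),np.ones((9,9)))
F=render(c,R,[T3(p0,np.array(box(.042,.080,-.03,.03,-.005,.09)))])>.02
W=(W>0)&~F
def cost(v):
    p=p0.copy(); p[0]+=v[0];p[1]+=v[1];p[3]+=v[2];p[4]+=v[3]; p[2]+=0.0576*np.sin(v[3]);
    return (((render(c,R,[T3(p,l) for l in L],[T3(p,h) for h in H])-m)**2)[W]).mean()
v,f=fit(cost,np.zeros(4),[.003,.003,.02,.03]); print("cost0",cost(np.zeros(4)),"fit",f,"dx,dy,dyaw,pitch",v.round(4),"slot",(p0[:2]+v[:2]).round(4),"z",p0[2]+.0576*np.sin(v[3]),"yaw",np.degrees(p0[3]+v[2]))
p=p0.copy(); p[0]+=v[0];p[1]+=v[1];p[3]+=v[2];p[4]+=v[3]; p[2]+=0.0576*np.sin(v[3])
s=6; im=cv2.resize(c["pixels"][v0:v1,u0:u1,::-1],None,fx=s,fy=s,interpolation=cv2.INTER_CUBIC)
for pp,cl in((p0,(0,255,255)),(p,(255,0,0))):
    for l in L+H:
        h=cv2.convexHull(((pj(c,T3(pp,l))-[u0,v0]+.5)*s-.5).astype(np.float32)); cv2.polylines(im,[np.round(h*16).astype(np.int32)],True,cl,1,cv2.LINE_AA,4)
cv2.imwrite(f"pics/k_{tag}.png",im)
E
python3 m4.py A .4817 .0816 .1713 10.75
```

```text
cost0 0.058388382532433836 fit 0.05366915520549425 dx,dy,dyaw,pitch [ 0.001  -0.0002  0.0028 -0.0075] slot [0.5393 0.0921] z 0.16826800274727766 yaw 190.91024013087127
```

View pics/k_A.png

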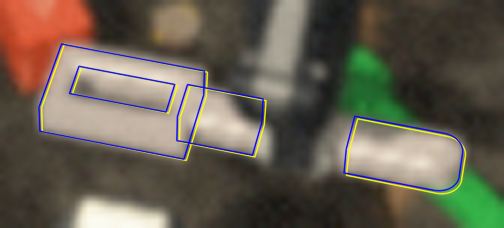

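```bash
python3 -m pendant '[[0,0,0,-0.0005,0.002,-0.015,1],[0,0,0,-0.0005,0.002,-0.03,1],[0,0,0,-0.0005,0.002,-0.04,1],[0,0,0,-0.0005,0.002,-0.046,1],[0,0,0,-0.0005,0.002,-0.046,1],[0,0,0,-0.0005,0.002,-0.046,1],[0,0,0,-0.0005,0.002,-0.046,1]]' 70; python3 st.py; python3 shot.py B
```

```text
time_s: 5.5
tool_pos: [0.4819, 0.0845, 0.127]
eef_rot: [3.128, 0.296, 0.002]
wrist_force: [-0.1, -0.2, -1.9]
opening: 0.0115
t 5.5 pos [0.4819 0.0845 0.127 ] xyaw 10.8 tilt 0.08 F [-0.14 -0.22 -1.87] M [-0.067  0.072  0.012] op 0.0115 q6 1.486
```

View pics/sceneB.png

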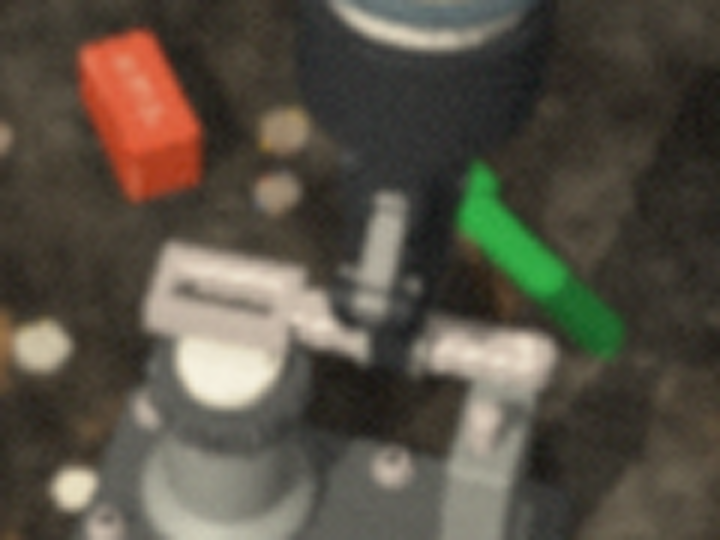

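View pics/topB.png

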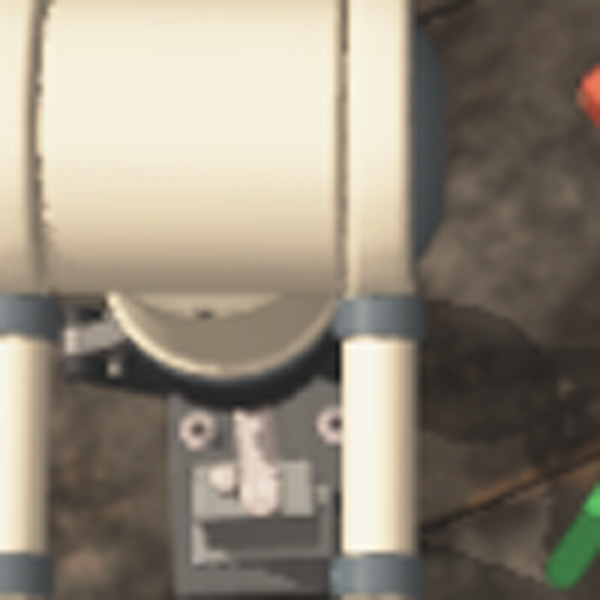

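```bash
python3 m4.py B .4819 .0845 .127 10.8; cat > m5.py <<'E'
from fit import *
sc=load("scene0")
g=sc["pixels"].astype(float).min(-1)
rs=(313,347,246,272); u0,u1,v0,v1=rs
img=sc["pixels"].astype(float)[v0:v1,u0:u1].mean(-1)
# 3-intensity model: bg, shoulder/side, tang top ; linear LSQ on rendered masks
def masks(v):
    p=np.r_[v[:2],-2.994]; pt=np.r_[v[:2],v[2]]
    top=render(sc,rs,[T(pt,box(-.0135,.0135,-.0035,.0035,.114,.114))])
    allb=render(sc,rs,[T(p,cyl(.018,.0915,.098)),T(pt,np.r_[box(-.015,.015,-.005,.005,.098,.112),box(-.013,.013,-.003,.003,.114,.114)])])
    ring=render(sc,rs,[T(p,cyl(.0285,.073,.091))])
    return top,allb,ring
def cost(v):
    A=np.stack([m.ravel() for m in masks(v)]+[np.ones(img.size)],1)
    x,*_=np.linalg.lstsq(A,img.ravel(),rcond=None); return ((A@x-img.ravel())**2).mean()
for s0 in([.5385,.0943,-2.954],[.5375,.0925,-2.95]): print(fit(cost,s0,[.003,.003,.05]))
E
python3 m5.py
```

```text
cost0 0.14415589188734482 fit 0.1338693832021241 dx,dy,dyaw,pitch [ 0.0007  0.0015 -0.0032  0.004 ] slot [0.5392 0.0968] z 0.12463085492290034 yaw 190.61724882834946
(array([ 0.5398052 ,  0.09277595, -2.99910487]), np.float64(311.33193072449785))
(array([ 0.53973396,  0.09274656, -2.99956622]), np.float64(311.19859093939164))
```

View pics/k_B.png

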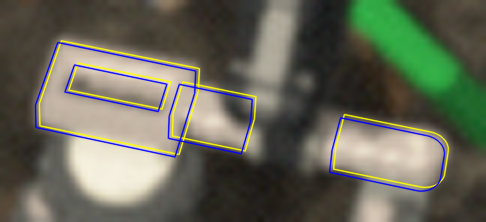

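```bash
python3 -m pendant '[[0,0,0,-0.0004,-0.0006,-0.004,1],[0,0,0,-0.0004,-0.0006,-0.008,1],[0,0,0,-0.0004,-0.0006,-0.011,1],[0,0,0,-0.0004,-0.0006,-0.011,1],[0,0,0,-0.0004,-0.0006,-0.011,1]]' 70; python3 st.py; python3 st.py
```

```text
time_s: 6.1
tool_pos: [0.4811, 0.0839, 0.1158]
eef_rot: [-3.128, -0.295, -0.0]
wrist_force: [-3.4, -0.8, 3.0]
opening: 0.0118
t 6.1 pos [0.4811 0.0839 0.1158] xyaw 10.79 tilt 0.01 F [-3.44 -0.79  3.03] M [-0.004  0.305  0.015] op 0.0118 q6 1.485
t 6.1 pos [0.4811 0.0839 0.1158] xyaw 10.79 tilt 0.01 F [-3.44 -0.79  3.03] M [-0.004  0.305  0.015] op 0.0118 q6 1.485
```

```bash
python3 -m pendant '[[0,0,0,-0.0015,0,0,1],[0,0,0,-0.0015,0,-0.001,1],[0,0,0,-0.0015,0,-0.002,1],[0,0,0,-0.0015,0,-0.002,1]]' 70; python3 st.py
```

```text
time_s: 6.5
tool_pos: [0.4803, 0.0839, 0.1147]
eef_rot: [3.128, 0.295, 0.004]
wrist_force: [-1.8, -0.3, 7.7]
opening: 0.0115
t 6.5 pos [0.4803 0.0839 0.1147] xyaw 10.79 tilt 0.16 F [-1.78 -0.28  7.73] M [-0.04  -0.188 -0.032] op 0.0115 q6 1.486
```

```bash
python3 shot.py C; python3 - <<'E'
from h import *
c=load("sceneC"); R=(305,385,235,275)
cv2.imwrite("pics/zC.png",cv2.resize(c["pixels"][R[2]:R[3],R[0]:R[1],::-1],None,fx=10,fy=10,interpolation=cv2.INTER_CUBIC))
E
python3 m4.py C .4803 .0839 .1147 10.79
```

```text
cost0 0.15689792125378393 fit 0.14886211282137088 dx,dy,dyaw,pitch [ 0.0011  0.0006 -0.0064  0.0198] slot [0.538  0.0953] z 0.11324307738929024 yaw 190.42179311265264
```

View pics/zC.png

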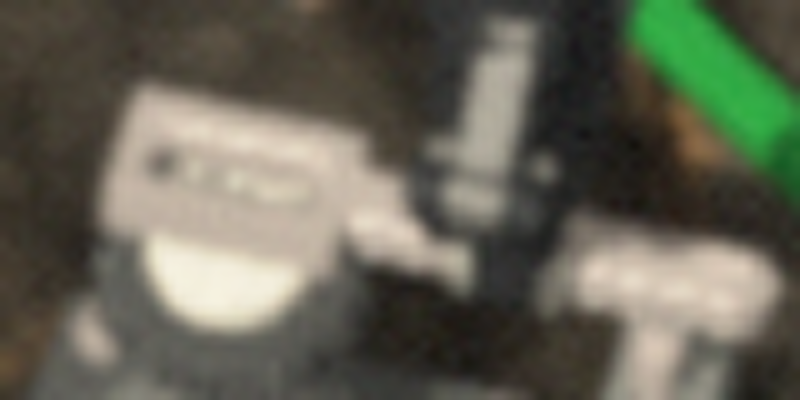

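View pics/k_C.png

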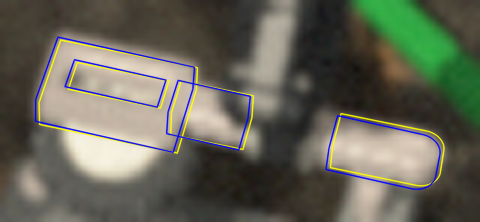

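The tang's top now shows bright through the slot, from about (178,172) to (312,195) in the zoom, with a dark gap at the slot's far left end. The key must go another 2 mm or so towards -x.

```bash
python3 -m pendant '[[0,0,0,0,0,0.003,1],[0,0,0,-0.0018,-0.0003,0.003,1],[0,0,0,-0.0018,-0.0003,0.001,1],[0,0,0,-0.0018,-0.0003,-0.001,1],[0,0,0,-0.0018,-0.0003,-0.002,1],[0,0,0,-0.0018,-0.0003,-0.002,1]]' 70; python3 st.py
```

```text
time_s: 7.2
tool_pos: [0.4781, 0.0838, 0.113]
eef_rot: [-3.127, -0.296, -0.003]
wrist_force: [-4.0, 0.8, 10.5]
opening: 0.0115
t 7.2 pos [0.4781 0.0838 0.113 ] xyaw 10.81 tilt 0.12 F [-3.99  0.75 10.49] M [0.07  0.045 0.057] op 0.0115 q6 1.485
```

```bash
python3 -m pendant '[[0,0,0,0,0,0.003,1],[0,0,0,-0.002,0,0.003,1],[0,0,0,-0.002,0,0.001,1],[0,0,0,-0.002,0,-0.001,1],[0,0,0,-0.002,0,-0.001,1]]' 70; python3 st.py; python3 shot.py D; python3 - <<'E'
from h import *
c=load("sceneD"); R=(305,385,235,275)
cv2.imwrite("pics/zD.png",cv2.resize(c["pixels"][R[2]:R[3],R[0]:R[1],::-1],None,fx=10,fy=10,interpolation=cv2.INTER_CUBIC))
E
```

```text
time_s: 7.7
tool_pos: [0.4764, 0.0839, 0.1111]
eef_rot: [-3.127, -0.296, -0.004]
wrist_force: [1.4, 1.4, 7.1]
opening: 0.0118
t 7.7 pos [0.4764 0.0839 0.1111] xyaw 10.81 tilt 0.15 F [1.44 1.43 7.09] M [ 0.193 -0.513  0.025] op 0.0118 q6 1.486
```

View pics/zD.png

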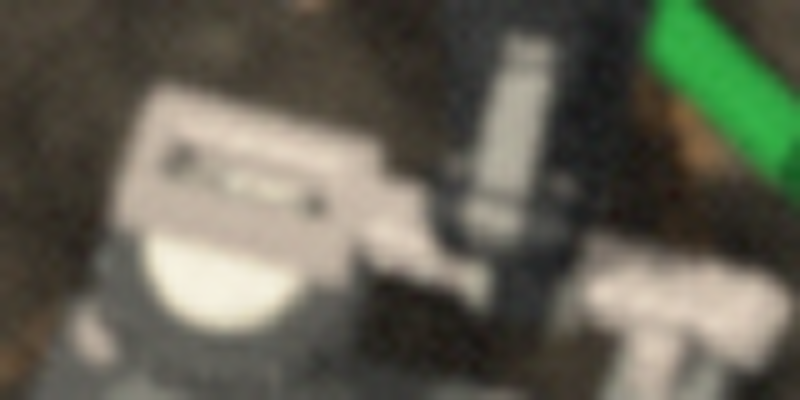

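```bash
python3 -m pendant '[[0,0,0,0.0005,0.0008,0,1],[0,0,0,0.0005,0.0008,-0.002,1],[0,0,0,0.0005,0.0008,-0.004,1],[0,0,0,0.0005,0.0008,-0.004,1]]' 70; python3 st.py
```

```text
time_s: 8.2
tool_pos: [0.4778, 0.0845, 0.1081]
eef_rot: [3.128, 0.296, 0.008]
wrist_force: [2.4, -0.6, 9.8]
opening: 0.0115
t 8.2 pos [0.4778 0.0845 0.1081] xyaw 10.8 tilt 0.29 F [ 2.43 -0.6   9.79] M [ 0.048 -0.949  0.207] op 0.0115 q6 1.487
```

```bash
python3 shot.py E; python3 - <<'E'
from h import *
c=load("sceneE"); R=(305,385,235,275)
cv2.imwrite("pics/zE.png",cv2.resize(c["pixels"][R[2]:R[3],R[0]:R[1],::-1],None,fx=10,fy=10,interpolation=cv2.INTER_CUBIC))
E
python3 m4.py E .4778 .0845 .1081 10.8
```

```text
cost0 0.23412527108771478 fit 0.15729163032671023 dx,dy,dyaw,pitch [ 0.004  -0.0016 -0.0385  0.1006] slot [0.5384 0.0937] z 0.11128409838364983 yaw 188.59408644386463
```

View pics/zE.png

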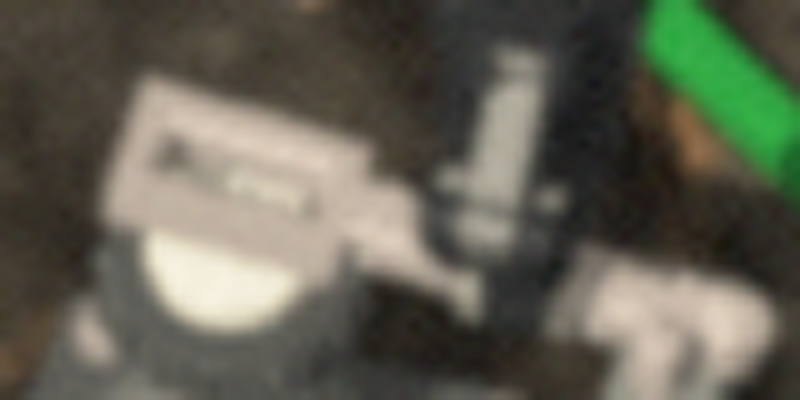

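View pics/k_E.png

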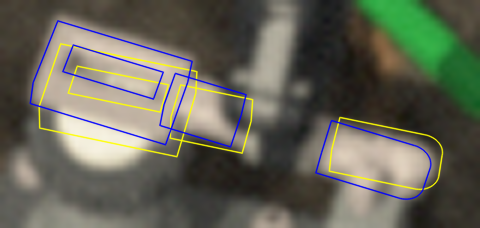

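The key has pitched in the grip by about 5.7°, nose up: its head sits on the tang's edge and hasn't gone in. I'll lift, grip harder, level the key by tilting the tool, and measure again.

```bash
python3 -m pendant '[[0,0,0,0,0,0.01,1],[0,0,0,0,0,0.03,1],[-0.5,2.8,0,0,0,0.05,1],[-1.08,5.6,0,0,0,0.05,1],[-1.08,5.6,0,0,0,0.05,1],[-1.08,5.6,0,0,0,0.05,1]]' 115; python3 st.py; python3 shot.py F; python3 - <<'E'
from h import *
c=load("sceneF"); R=(305,385,215,275)
cv2.imwrite("pics/zF.png",cv2.resize(c["pixels"][R[2]:R[3],R[0]:R[1],::-1],None,fx=10,fy=10,interpolation=cv2.INTER_CUBIC))
E
```

```text
time_s: 8.9
tool_pos: [0.4756, 0.0843, 0.1545]
eef_rot: [3.114, 0.294, -0.16]
wrist_force: [0.1, 0.1, -1.8]
opening: 0.0099
t 8.9 pos [0.4756 0.0843 0.1545] xyaw 10.8 tilt 5.87 F [ 0.11  0.08 -1.78] M [-0.004  0.012 -0.042] op 0.0099 q6 1.492
```

View pics/zF.png

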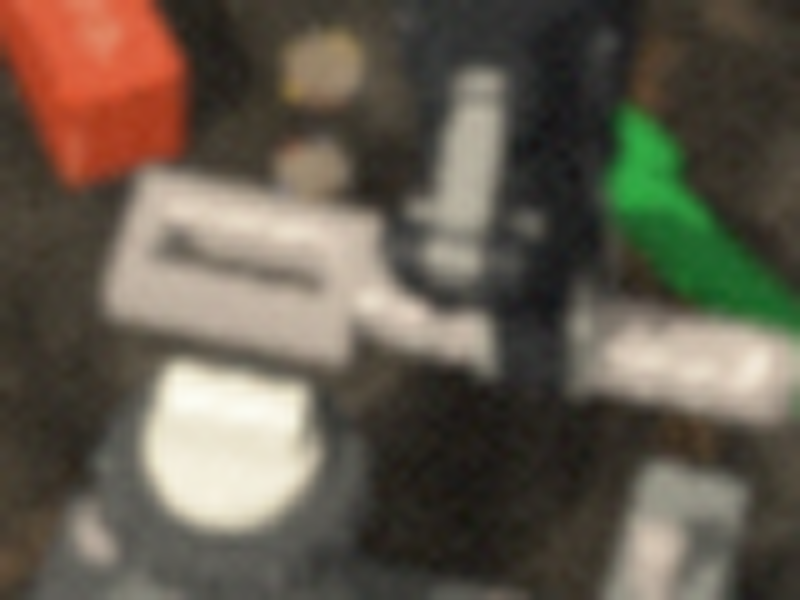

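```bash
python3 m4.py F .4756 .0843 .1545 10.8; sed -i 's/v,f=fit(cost,np.zeros(4)/v,f=fit(cost,np.array([0.002,0,0,0.])/' m4.py; python3 m4.py F .4756 .0843 .1545 10.8
```

```text
cost0 0.13201284405596053 fit 0.09630498551257057 dx,dy,dyaw,pitch [ 0.0039 -0.0006 -0.0144 -0.0099] slot [0.536  0.0944] z 0.15133167134807596 yaw 189.97228119330507
cost0 0.13201284405596053 fit 0.09647390893704848 dx,dy,dyaw,pitch [ 0.0037 -0.0001 -0.005  -0.0006] slot [0.5359 0.095 ] z 0.15186582939694257 yaw 190.5107007927731
```

View pics/k_F.png

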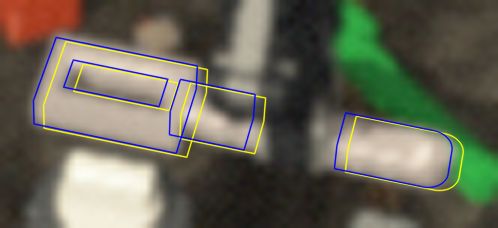

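```bash
cat > m6.py <<'E'
from fit import *
c=load("scene0"); R=(313,348,244,272); s=10
out=[]
for o in((.5398,.0928,-2.999),(.5390,.0937,-2.954),(.5383,.0950,-2.954),(.536,.0945,-2.954)):
    im=cv2.resize(c["pixels"][R[2]:R[3],R[0]:R[1],::-1],None,fx=s,fy=s,interpolation=cv2.INTER_CUBIC)
    for L,col in((box(-.015,.015,-.005,.005,.098,.114),(0,0,255)),(box(-.013,.013,-.003,.003,.114,.114),(255,0,255)),(cyl(.018,.098,.098),(255,0,0)),(cyl(.0285,.091,.091),(0,200,0))):
        h=cv2.convexHull(((pj(c,T(np.array(o),L))-[R[0],R[2]]+.5)*s-.5).astype(np.float32)); cv2.polylines(im,[np.round(h*16).astype(np.int32)],True,col,1,cv2.LINE_AA,4)
    out.append(im)
cv2.imwrite("pics/tz.png",np.vstack([np.hstack(out[:2]),np.hstack(out[2:])]))
E
python3 m6.py
```

```text
(no output)
```

View pics/tz.png

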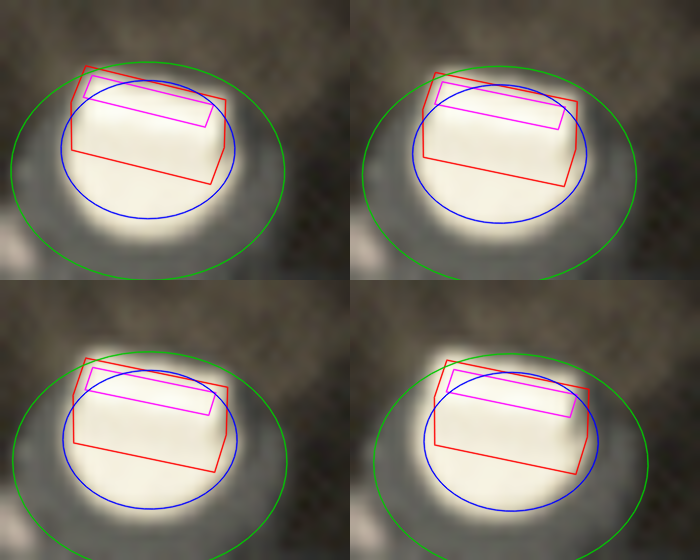

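```bash
python3 -m pendant '[[0,0,-0.5,0.003,-0.001,-0.015,1],[0,0,-0.5,0.003,-0.001,-0.03,1],[0,0,-0.5,0.003,-0.001,-0.034,1],[0,0,-0.5,0.003,-0.001,-0.034,1],[0,0,-0.5,0.003,-0.001,-0.034,1]]' 115; python3 st.py; python3 shot.py G; python3 m4.py G $(python3 - <<'E'
from cell import bot
p=bot.read_state()["tool_pos"];print(*p.round(4),10.3)
E
);python3 - <<'E'
from h import *
c=load("sceneG"); R=(305,385,225,285)
cv2.imwrite("pics/zG.png",cv2.resize(c["pixels"][R[2]:R[3],R[0]:R[1],::-1],None,fx=10,fy=10,interpolation=cv2.INTER_CUBIC))
E
```

```text
time_s: 9.5
tool_pos: [0.4792, 0.0833, 0.1222]
eef_rot: [3.116, 0.281, -0.155]
wrist_force: [-0.2, -0.6, -0.8]
opening: 0.0103
t 9.5 pos [0.4792 0.0833 0.1222] xyaw 10.29 tilt 5.71 F [-0.16 -0.61 -0.84] M [-0.002 -0.038  0.021] op 0.0103 q6 1.498
cost0 0.18042073917242402 fit 0.14403327517400993 dx,dy,dyaw,pitch [ 0.003   0.0017 -0.0045  0.0008] slot [0.5393 0.0954] z 0.12034505580845561 yaw 190.04308438401068
```

View pics/zG.png

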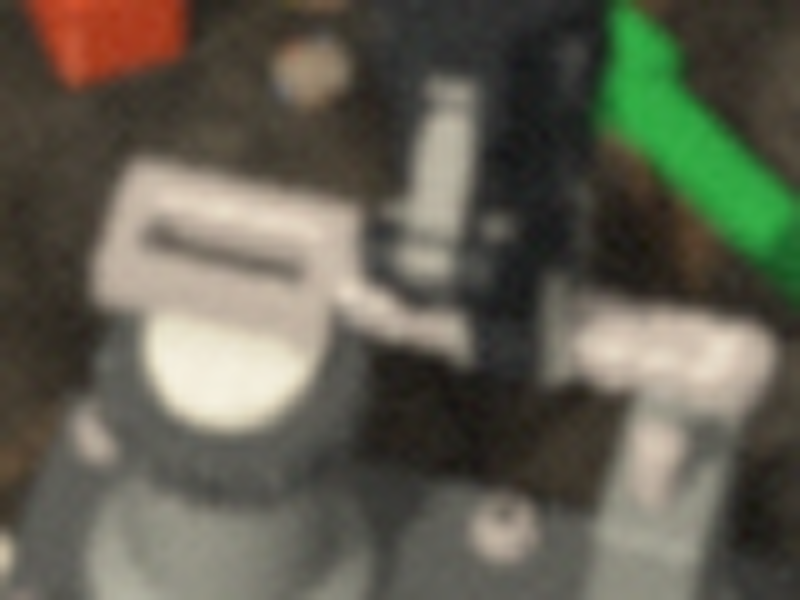

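View pics/k_G.png

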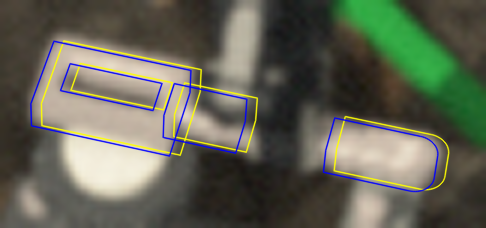

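```bash
python3 -m pendant '[[0,0,0,0,0,-0.003,1],[0,0,0,0,0,-0.006,1],[0,0,0,0,0,-0.006,1]]' 115; python3 st.py;  python3 -m pendant '[[0,0,0,0,0,-0.0015,1],[0,0,0,0,0,-0.0015,1]]' 115; python3 st.py
```

```text
time_s: 9.9
tool_pos: [0.4792, 0.0834, 0.1159]
eef_rot: [3.116, 0.281, -0.156]
wrist_force: [-0.2, 0.6, -0.9]
opening: 0.0102
t 9.9 pos [0.4792 0.0834 0.1159] xyaw 10.3 tilt 5.73 F [-0.18  0.56 -0.93] M [ 0.11  -0.012 -0.034] op 0.0102 q6 1.498
time_s: 10.1
tool_pos: [0.4795, 0.0834, 0.1152]
eef_rot: [3.116, 0.281, -0.154]
wrist_force: [0.4, 0.5, 0.8]
opening: 0.0103
t 10.1 pos [0.4795 0.0834 0.1152] xyaw 10.29 tilt 5.66 F [0.38 0.49 0.78] M [ 0.064 -0.071 -0.034] op 0.0103 q6 1.498
```

```bash
python3 -m pendant '[[0,0,0,0,0,-0.0015,1],[0,0,0,0,0,-0.0015,1]]' 115; python3 st.py;  python3 -m pendant '[[0,0,0,0,0,-0.0015,1],[0,0,0,0,0,-0.0015,1]]' 115; python3 st.py
```

```text
time_s: 10.3
tool_pos: [0.4791, 0.083, 0.1128]
eef_rot: [3.115, 0.28, -0.156]
wrist_force: [0.9, -1.9, -1.1]
opening: 0.0098
t 10.3 pos [0.4791 0.083  0.1128] xyaw 10.27 tilt 5.75 F [ 0.94 -1.9  -1.1 ] M [-0.172 -0.024 -0.132] op 0.0098 q6 1.498
time_s: 10.5
tool_pos: [0.4791, 0.0831, 0.1112]
eef_rot: [3.115, 0.28, -0.157]
wrist_force: [-0.4, -3.0, -2.3]
opening: 0.0103
t 10.5 pos [0.4791 0.0831 0.1112] xyaw 10.27 tilt 5.76 F [-0.39 -2.96 -2.35] M [-0.526 -0.024 -0.084] op 0.0103 q6 1.498
```

It's entering freely, with a little sideways load in -y, which I'll relieve.

```bash
python3 -m pendant '[[0,0,0,0,-0.0005,-0.002,1],[0,0,0,0,-0.0005,-0.003,1],[0,0,0,0,-0.0005,-0.003,1]]' 115; python3 st.py;  python3 -m pendant '[[0,0,0,0,-0.0003,-0.002,1],[0,0,0,0,-0.0003,-0.003,1],[0,0,0,0,-0.0003,-0.003,1]]' 115; python3 st.py
```

```text
time_s: 10.8
tool_pos: [0.4791, 0.0829, 0.1084]
eef_rot: [3.116, 0.281, -0.156]
wrist_force: [-0.0, -1.2, -0.8]
opening: 0.0104
t 10.8 pos [0.4791 0.0829 0.1084] xyaw 10.29 tilt 5.74 F [-0.04 -1.16 -0.77] M [-0.179 -0.079 -0.145] op 0.0104 q6 1.497
time_s: 11.1
tool_pos: [0.4792, 0.0827, 0.1055]
eef_rot: [3.116, 0.281, -0.156]
wrist_force: [-0.1, 0.1, -1.8]
opening: 0.0101
t 11.1 pos [0.4792 0.0827 0.1055] xyaw 10.3 tilt 5.72 F [-0.09  0.09 -1.81] M [-0.156 -0.016 -0.08 ] op 0.0101 q6 1.497
```

```bash
python3 -m pendant '[[0,0,0,0,0,-0.002,1],[0,0,0,0,0,-0.003,1],[0,0,0,0,0,-0.003,1]]' 115; python3 st.py;  python3 -m pendant '[[0,0,0,0,0,-0.0015,1],[0,0,0,0,0,-0.0015,1]]' 115; python3 st.py; python3 shot.py H; python3 - <<'E'
from h import *
c=load("sceneH"); R=(305,385,225,285)
cv2.imwrite("pics/zH.png",cv2.resize(c["pixels"][R[2]:R[3],R[0]:R[1],::-1],None,fx=10,fy=10,interpolation=cv2.INTER_CUBIC))
E
```

```text
time_s: 11.4
tool_pos: [0.4792, 0.0826, 0.1025]
eef_rot: [3.116, 0.281, -0.156]
wrist_force: [-0.3, -0.4, -2.2]
opening: 0.0103
t 11.4 pos [0.4792 0.0826 0.1025] xyaw 10.3 tilt 5.72 F [-0.32 -0.4  -2.21] M [-0.09  -0.024  0.08 ] op 0.0103 q6 1.497
time_s: 11.6
tool_pos: [0.4793, 0.0826, 0.1012]
eef_rot: [3.116, 0.281, -0.155]
wrist_force: [0.0, 0.1, -1.6]
opening: 0.0105
t 11.6 pos [0.4793 0.0826 0.1012] xyaw 10.29 tilt 5.7 F [ 0.02  0.14 -1.61] M [-0.013 -0.062 -0.021] op 0.0105 q6 1.497
```

View pics/zH.png

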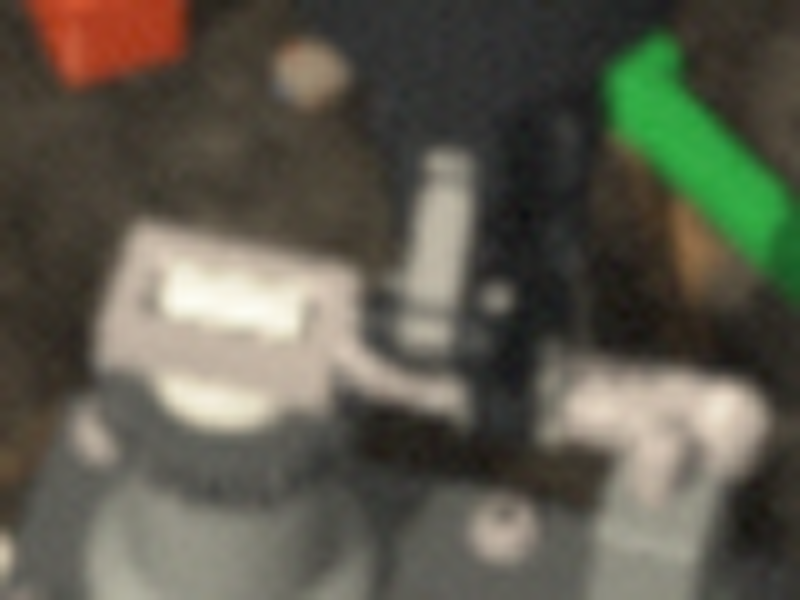

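The tang's top now fills the slot at about (160-305, 265-335) in the zoom. I'll keep lowering until it bottoms.

```bash
for i in 1 2; do python3 -m pendant '[[0,0,0,0,0,-0.001,1],[0,0,0,0,0,-0.001,1]]' 115 >/dev/null; python3 st.py; done
```

```text
t 11.9 pos [0.4794 0.0826 0.1009] xyaw 10.3 tilt 5.67 F [-0.57 -0.54  2.  ] M [ 0.001  0.305 -0.073] op 0.0098 q6 1.497
t 12.1 pos [0.4794 0.0826 0.1008] xyaw 10.29 tilt 5.64 F [-3.2  -0.43  7.82] M [-0.078  0.691  0.02 ] op 0.0104 q6 1.497
```

```bash
python3 -m pendant '[[0,0,0,0,0,0.0015,1],[0,0,0,0,0,0.0015,0.5],[0,0,0,0,0,0.0015,0.3],[0,0,0,0,0,0.0015,0.2],[0,0,0,0,0,0.0015,0.2],[0,0,0,0,0,0.0015,0.2]]' 100; python3 st.py; python3 -m pendant '[[0,0,0,0,0,0.01,0.2],[0,0,0,0,0,0.03,0.2],[0,0,0,0,0,0.07,0],[0,0,0,0,0,0.12,-0.3],[0,0,0,-0.04,-0.04,0.12,-0.6],[1.08,-5.6,0,-0.08,-0.08,0.12,-0.6],[1.08,-5.6,0,-0.12,-0.12,0.12,-0.6],[1.08,-5.6,0,-0.12,-0.15,0.12,-0.6],[1.08,-5.6,0,-0.12,-0.15,0.12,-0.6]]'; python3 st.py;python3 shot.py I
```

```text
time_s: 12.7
tool_pos: [0.4793, 0.0826, 0.1007]
eef_rot: [3.116, 0.281, -0.155]
wrist_force: [-0.5, 0.0, 0.4]
opening: 0.0342
t 12.7 pos [0.4793 0.0826 0.1007] xyaw 10.29 tilt 5.71 F [-0.5   0.    0.42] M [0.039 0.005 0.04 ] op 0.0342 q6 1.497
time_s: 13.6
tool_pos: [0.3573, -0.0721, 0.2223]
eef_rot: [3.128, 0.267, 0.004]
wrist_force: [0.6, -0.0, 0.5]
opening: 0.0684
t 13.6 pos [ 0.3573 -0.0721  0.2223] xyaw 9.76 tilt 0.19 F [ 0.57 -0.03  0.46] M [ 0.045 -0.058  0.033] op 0.0684 q6 1.109
```

View pics/sceneI.png

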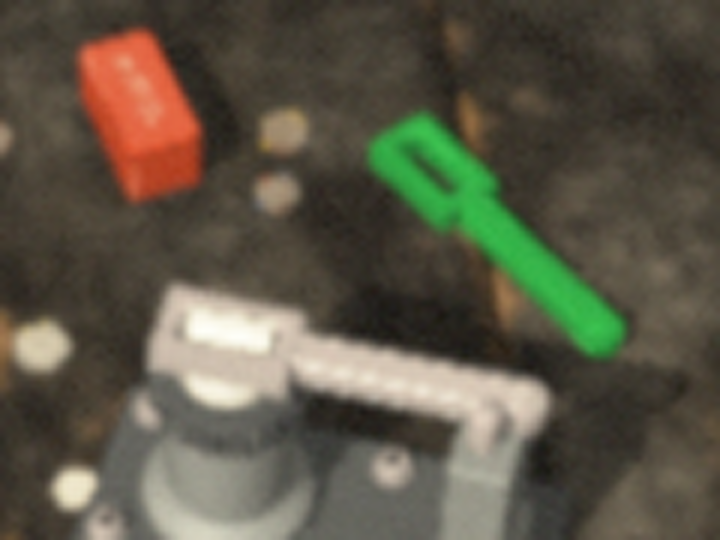

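View pics/topI.png

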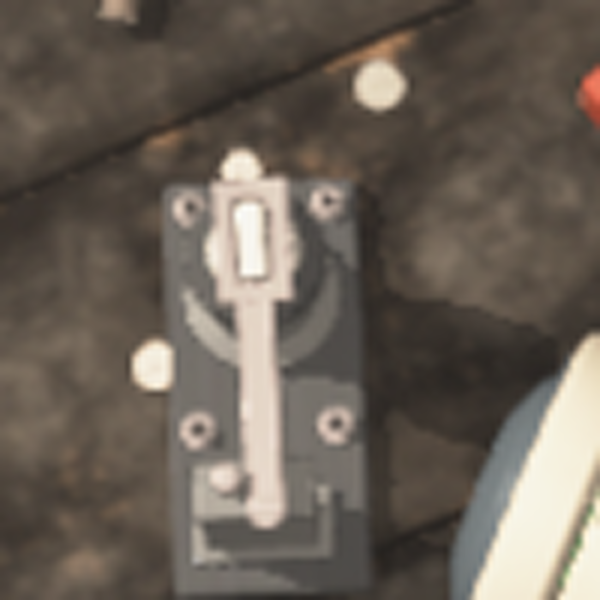

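The key is home: the tang fills the slot, the arm lies on the pillar, and the pin is just clockwise of it (pin at (228,478) in the top crop, arm end at (265,510)). Next is the ring. The jaws will straddle it about 128° counter-clockwise of the arm.

```bash
python3 -m pendant '[[0,0,8,0.04,0.035,0,-1],[0,0,16,0.08,0.07,0,-1],[0,0,24,0.115,0.105,0,-1],[0,0,32,0.15,0.14,0,-1],[0,0,39.2,0.1795,0.1655,0,-1],[0,0,39.2,0.1795,0.1655,-0.02,-1],[0,0,39.2,0.1795,0.1655,-0.02,-1],[0,0,39.2,0.1795,0.1655,-0.02,-1]]' 100; python3 st.py; python3 - <<'E'
from h import *
from fit import *
c=load("topI")
# key+tang top fit in the top view for the axis
rt=(270,300,228,302)
m=soft(c,rt,100,160)
p0=[.538,.0934,np.radians(190.3)]
hole=lambda p:[T(p,[[x,y,.012] for x,y in((-.016,-.006),(.016,-.006),(.016,.006),(-.016,.006))],.098)]
tg=lambda p:[T(p,[[x,y,.016] for x,y in((-.0145,-.0045),(.0145,-.0045),(.0145,.0045),(-.0145,.0045))],.098)]
W=np.ones_like(m); 
# drop pin zone & tang interior
f=lambda p:(((render(c,rt,key_model(p,.098))-np.maximum(m,render(c,rt,hole(p))))**2)).mean()
print(fit(f,p0,[.003,.003,.02]))
E
```

```text
time_s: 14.5
tool_pos: [0.5383, 0.0996, 0.2004]
eef_rot: [-2.85, -1.317, 0.003]
wrist_force: [0.1, 0.2, 0.5]
opening: 0.0858
t 14.5 pos [0.5383 0.0996 0.2004] xyaw 49.61 tilt 0.15 F [0.15 0.16 0.54] M [-0.002  0.014 -0.057] op 0.0858 q6 0.825
(array([0.54058985, 0.09338411, 3.30520195]), np.float64(0.09948196528697167))
```

```bash
python3 -m pendant '[[0,0,-0.6,0,-0.006,-0.01,-1],[0,0,-0.6,0,-0.006,-0.04,-1],[0,0,-0.6,0,-0.006,-0.07,-1],[0,0,-0.6,0,-0.006,-0.07,-1]]' 100; python3 st.py; python3 shot.py J
```

```text
time_s: 14.9
tool_pos: [0.5363, 0.091, 0.1268]
eef_rot: [-2.858, -1.297, 0.01]
wrist_force: [-0.2, -0.4, 0.5]
opening: 0.0854
t 14.9 pos [0.5363 0.091  0.1268] xyaw 48.8 tilt 0.4 F [-0.24 -0.38  0.55] M [0.036 0.025 0.017] op 0.0854 q6 0.824
```

View pics/sceneJ.png

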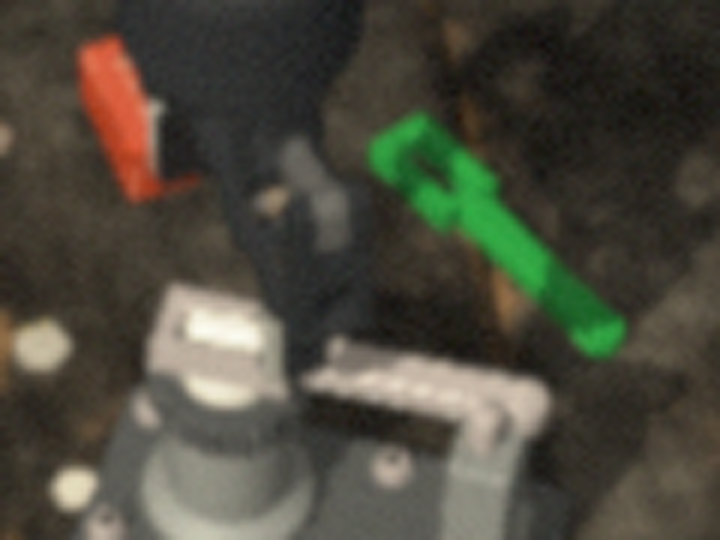

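```bash
python3 st.py; python3 -m pendant '[[0,0,0,0,0,0,-1]]' 100 >/dev/null; python3 st.py;python3 -m pendant '[[0,0,0,0,0,0,-1]]' 100 >/dev/null; python3 st.py
```

```text
t 15.0 pos [0.5385 0.0915 0.1317] xyaw 48.83 tilt 0.03 F [ 0.54  0.52 -0.12] M [ 0.059 -0.031 -0.001] op 0.0855 q6 0.824
t 15.1 pos [0.5397 0.0918 0.1335] xyaw 48.86 tilt 0.2 F [-0.41 -0.19  0.3 ] M [-0.02  -0.001  0.034] op 0.0856 q6 0.824
t 15.2 pos [0.5398 0.092  0.1333] xyaw 48.88 tilt 0.19 F [-0.08 -0.19 -0.53] M [0.031 0.054 0.041] op 0.0853 q6 0.824
```

```bash
python3 -m pendant '[[0,0,0,-0.0015,0.0014,-0.02,-1],[0,0,0,-0.0015,0.0014,-0.04,-1],[0,0,0,-0.0015,0.0014,-0.06,-1],[0,0,0,-0.0015,0.0014,-0.07,-1],[0,0,0,-0.0015,0.0014,-0.075,-1],[0,0,0,-0.0015,0.0014,-0.075,-1],[0,0,0,-0.0015,0.0014,-0.075,-1],[0,0,0,-0.0015,0.0014,-0.075,-1]]' 100; python3 st.py; python3 shot.py K
```

```text
time_s: 16.0
tool_pos: [0.538, 0.0935, 0.0571]
eef_rot: [-2.86, -1.3, -0.002]
wrist_force: [0.2, -0.5, 0.9]
opening: 0.0857
t 16.0 pos [0.538  0.0935 0.0571] xyaw 48.89 tilt 0.09 F [ 0.17 -0.53  0.95] M [ 0.025 -0.018  0.001] op 0.0857 q6 0.827
```

View pics/sceneK.png

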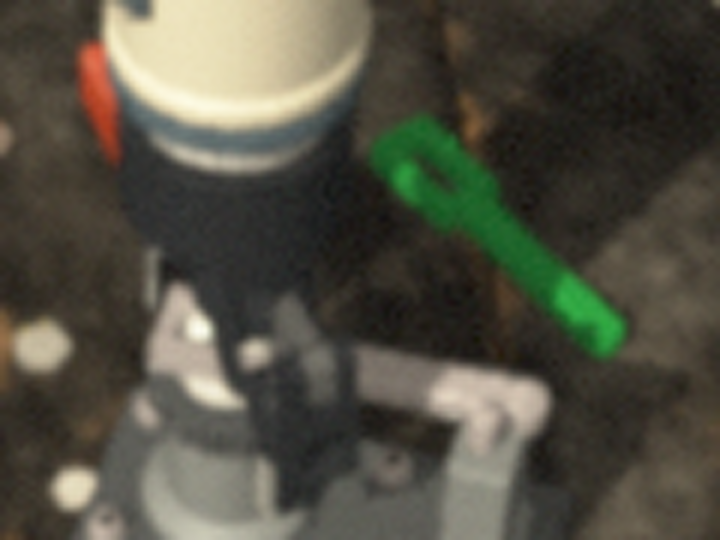

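```bash
python3 -m pendant '[[0,0,0,0,0,0,-0.1],[0,0,0,0,0,0,0.2],[0,0,0,0,0,0,1],[0,0,0,0,0,0,1],[0,0,0,0,0,0,1]]' 25; python3 st.py
```

```text
time_s: 16.6
tool_pos: [0.5387, 0.0924, 0.0568]
eef_rot: [2.858, 1.298, 0.003]
wrist_force: [4.2, -4.8, 1.5]
opening: 0.0544
t 16.6 pos [0.5387 0.0924 0.0568] xyaw 48.85 tilt 0.18 F [ 4.17 -4.78  1.52] M [-0.434 -0.397  0.063] op 0.0544 q6 0.827
```

```bash
python3 -m pendant '[[0,0,0,0.0008,-0.001,0,1],[0,0,0,0.0008,-0.001,0,1],[0,0,0,0.0008,-0.001,0,1]]' 60; python3 st.py; python3 -m pendant '[[0,0,0,0,0,0,1],[0,0,0,0,0,0,1]]' 100; python3 st.py
```

```text
time_s: 16.9
tool_pos: [0.5388, 0.0923, 0.0569]
eef_rot: [2.86, 1.3, 0.002]
wrist_force: [1.0, -1.6, 6.3]
opening: 0.0534
t 16.9 pos [0.5388 0.0923 0.0569] xyaw 48.88 tilt 0.08 F [ 1.05 -1.57  6.28] M [-0.168  0.009 -0.043] op 0.0534 q6 0.825
time_s: 17.1
tool_pos: [0.5388, 0.0923, 0.0571]
eef_rot: [2.86, 1.3, 0.002]
wrist_force: [0.8, -1.2, 5.8]
opening: 0.0528
t 17.1 pos [0.5388 0.0923 0.0571] xyaw 48.88 tilt 0.09 F [ 0.75 -1.24  5.84] M [-0.141  0.086 -0.016] op 0.0528 q6 0.825
```

```bash
python3 -m pendant '[[0,0,-2,0,0,0,1],[0,0,-5,0,0,0,1],[0,0,-8,0,0,0,1],[0,0,-10,0,0,0,1],[0,0,-10,0,0,0,1]]' 100; python3 st.py;python3 -m pendant '[[0,0,-3,0,0,0,1],[0,0,-6,0,0,0,1],[0,0,-9,0,0,0,1],[0,0,-12,0,0,0,1],[0,0,-14,0,0,0,1],[0,0,-14,0,0,0,1]]' 100; python3 st.py
```

```text
time_s: 17.6
tool_pos: [0.5388, 0.0924, 0.0571]
eef_rot: [-2.963, -1.044, -0.003]
wrist_force: [0.6, -0.9, 5.9]
opening: 0.053
t 17.6 pos [0.5388 0.0924 0.0571] xyaw 38.84 tilt 0.1 F [ 0.64 -0.9   5.94] M [-0.069  0.091  0.001] op 0.053 q6 1.0
time_s: 18.2
tool_pos: [0.5387, 0.0925, 0.0571]
eef_rot: [-3.068, -0.676, -0.003]
wrist_force: [0.5, -1.2, 6.8]
opening: 0.0529
t 18.2 pos [0.5387 0.0925 0.0571] xyaw 24.84 tilt 0.11 F [ 0.5  -1.2   6.82] M [-0.139  0.065  0.023] op 0.0529 q6 1.245
```

```bash
for i in 1 2 3 4; do python3 -m pendant '[[0,0,-1.5,0,0,0,1],[0,0,-2.5,0,0,0,1]]' 100 >/dev/null; python3 st.py; done
```

```text
t 18.4 pos [0.5387 0.0925 0.0571] xyaw 22.36 tilt 0.11 F [ 0.85 -1.19  6.32] M [-0.061  0.07   0.116] op 0.0524 q6 1.288
t 18.6 pos [0.5387 0.0926 0.0571] xyaw 19.86 tilt 0.12 F [-0.84 -1.27  6.51] M [-0.065  0.073  0.163] op 0.0532 q6 1.332
t 18.8 pos [0.5387 0.0926 0.0571] xyaw 17.36 tilt 0.12 F [-0.16 -0.72  5.93] M [-0.068  0.064  0.131] op 0.0527 q6 1.375
t 19.0 pos [0.5387 0.0926 0.0571] xyaw 14.86 tilt 0.12 F [-0.16 -1.15  6.23] M [-0.051  0.051  0.156] op 0.0533 q6 1.419
```

```bash
python3 shot.py L
```

```text
(no output)
```

View pics/sceneL.png

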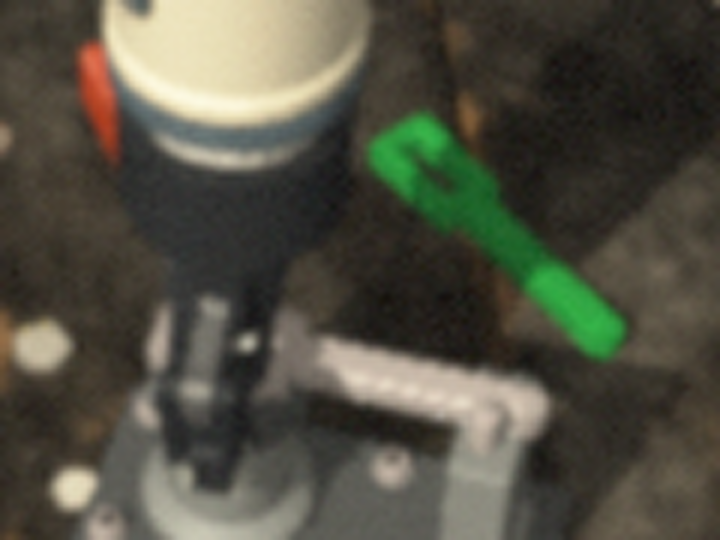

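```bash
for i in 1 2 3 4; do python3 -m pendant '[[0,0,-1.0,0,0,0,1],[0,0,-1.5,0,0,0,1]]' 100 >/dev/null; python3 st.py|cut -c1-130; done
```

```text
t 19.3 pos [0.5387 0.0926 0.0571] xyaw 13.38 tilt 0.12 F [-0.14 -0.36  6.04] M [-0.119  0.098  0.114] op 0.053 q6 1.445
t 19.5 pos [0.5387 0.0926 0.0571] xyaw 11.88 tilt 0.12 F [-0.7  -1.    6.15] M [-0.039  0.026  0.085] op 0.0529 q6 1.471
t 19.7 pos [0.5387 0.0926 0.0571] xyaw 10.38 tilt 0.13 F [ 0.33 -0.68  6.18] M [-0.06   0.02   0.107] op 0.0528 q6 1.497
t 19.9 pos [0.5387 0.0927 0.0571] xyaw 8.88 tilt 0.13 F [ 1.54 -0.87  6.49] M [-0.017 -0.01   0.098] op 0.0528 q6 1.523
```

```bash
for i in 1 2 3; do python3 -m pendant '[[0,0,-1.0,0,0,0,1],[0,0,-1.5,0,0,0,1]]' 100 >/dev/null; python3 st.py|cut -c1-130; done
```

```text
t 20.1 pos [0.5387 0.0927 0.0571] xyaw 7.38 tilt 0.13 F [ 0.63 -0.74  6.22] M [0.003 0.065 0.155] op 0.0525 q6 1.549
t 20.3 pos [0.5387 0.0927 0.0571] xyaw 5.89 tilt 0.13 F [ 0.14 -1.25  6.34] M [-0.047  0.055  0.083] op 0.053 q6 1.576
t 20.5 pos [0.5387 0.0927 0.0571] xyaw 4.38 tilt 0.13 F [ 0.71 -0.31  5.48] M [-0.019  0.019  0.126] op 0.0531 q6 1.602
```

```bash
for i in 1 2; do python3 -m pendant '[[0,0,-1.0,0,0,0,1],[0,0,-1.5,0,0,0,1]]' 100 >/dev/null; python3 st.py|cut -c1-130; done
```

```text
t 20.7 pos [0.5387 0.0927 0.0571] xyaw 2.89 tilt 0.13 F [-0.01 -0.62  6.98] M [-0.035  0.011  0.071] op 0.0526 q6 1.628
t 20.9 pos [0.5387 0.0927 0.0571] xyaw 1.39 tilt 0.13 F [ 0.24 -0.45  6.8 ] M [-0.001  0.003  0.141] op 0.0528 q6 1.654
```

```bash
for i in 1 2; do python3 -m pendant '[[0,0,-1.0,0,0,0,1],[0,0,-1.5,0,0,0,1]]' 100 >/dev/null; python3 st.py|cut -c1-130; done
```

```text
t 21.1 pos [0.5387 0.0928 0.0571] xyaw -0.11 tilt 0.14 F [-0.01 -0.91  6.1 ] M [-0.015  0.06   0.118] op 0.0529 q6 1.68
t 21.3 pos [0.5387 0.0928 0.0571] xyaw -1.61 tilt 0.14 F [-0.58 -0.53  6.75] M [-0.051 -0.036  0.096] op 0.0527 q6 1.706
```

```bash
for i in 1 2; do python3 -m pendant '[[0,0,-1.0,0,0,0,1],[0,0,-1.5,0,0,0,1]]' 100 >/dev/null; python3 st.py|cut -c1-130; done
```

```text
t 21.5 pos [0.5387 0.0928 0.0571] xyaw -3.11 tilt 0.14 F [0.41 0.42 6.94] M [-0.073 -0.01   0.121] op 0.0528 q6 1.733
t 21.7 pos [0.5387 0.0928 0.0571] xyaw -4.61 tilt 0.14 F [-0.25 -0.63  5.93] M [-0.076 -0.011  0.089] op 0.0528 q6 1.759
```

```bash
for i in 1 2; do python3 -m pendant '[[0,0,-1.0,0,0,0,1],[0,0,-1.5,0,0,0,1]]' 100 >/dev/null; python3 st.py|cut -c1-130; done
```

```text
t 21.9 pos [0.5388 0.0928 0.0571] xyaw -6.11 tilt 0.15 F [ 0.6  -0.35  6.21] M [-0.022  0.019  0.13 ] op 0.0529 q6 1.785
t 22.1 pos [0.5387 0.0928 0.0571] xyaw -7.61 tilt 0.15 F [ 0.97 -0.63  6.69] M [0.027 0.032 0.147] op 0.0529 q6 1.811
```

```bash
for i in 1 2; do python3 -m pendant '[[0,0,-1.0,0,0,0,1],[0,0,-1.5,0,0,0,1]]' 100 >/dev/null; python3 st.py|cut -c1-130; done; python3 shot.py M
```

```text
t 22.3 pos [0.5387 0.0928 0.0571] xyaw -9.08 tilt 0.15 F [0.38 0.39 6.58] M [0.02  0.005 0.541] op 0.0527 q6 1.837
t 22.5 pos [0.5388 0.0928 0.0571] xyaw -10.55 tilt 0.15 F [ 0.44 -0.92  6.09] M [-0.032 -0.054  0.668] op 0.0529 q6 1.863
```

View pics/sceneM.png

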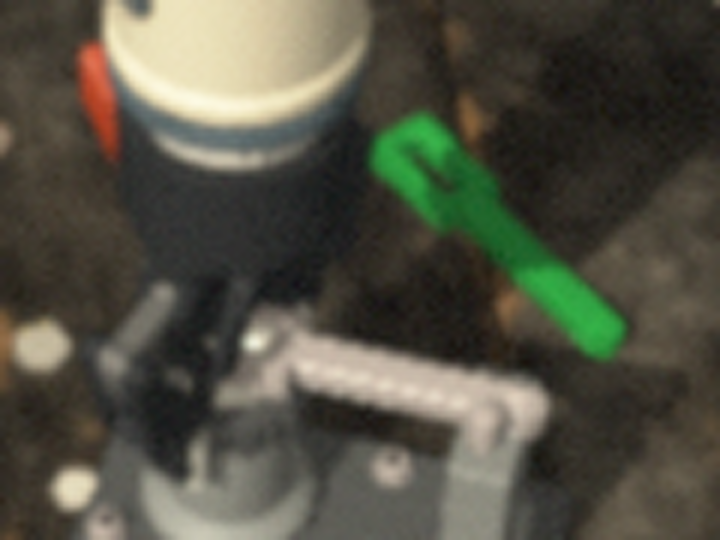

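Contact came at a tool yaw of about -8 to -9°, where the moment jumped from 0.15 to 0.54 and then 0.67 N m. I'll turn a little further in small steps.

```bash
python3 -m pendant '[[0,0,-0.7,0,0,0,1],[0,0,-1.3,0,0,0,1]]' 100 >/dev/null; python3 st.py|cut -c1-130; python3 -m pendant '[[0,0,-0.6,0,0,0,1]]' 100 >/dev/null; python3 st.py|cut -c1-130; python3 -m pendant '[[0,0,0,0,0,0,1],[0,0,0,0,0,0,1],[0,0,0,0,0,0,1]]' 100 >/dev/null; python3 st.py|cut -c1-130
```

```text
t 22.8 pos [0.5387 0.0929 0.0571] xyaw -11.83 tilt 0.15 F [ 0.31 -0.85  6.88] M [ 0.044 -0.     0.779] op 0.0527 q6 1.885
t 22.9 pos [0.5388 0.0928 0.0571] xyaw -12.43 tilt 0.15 F [-0.86 -0.37  6.14] M [ 0.009 -0.006  0.83 ] op 0.0529 q6 1.895
t 23.2 pos [0.5388 0.0928 0.0571] xyaw -12.42 tilt 0.15 F [ 0.22 -0.94  6.7 ] M [-0.008  0.001  0.664] op 0.0526 q6 1.895
```

```bash
python3 -m pendant '[[0,0,-0.9,0,0,0,1]]' 100 >/dev/null; python3 st.py|cut -c1-130; python3 -m pendant '[[0,0,0,0,0,0,1],[0,0,0,0,0,0,1],[0,0,0,0,0,0,1]]' 100 >/dev/null; python3 st.py|cut -c1-130; python3 -m pendant '[[0,0,0,0,0,0,0.6],[0,0,0,0,0,0,0.2],[0,0,0,0,0,0,-0.3],[0,0,0,0,0,0,-0.8],[0,0,0,0,0,0,-1],[0,0,0,0,0,0,-1],[0,0,0,0,0,0,-1]]'; python3 st.py
```

```text
t 23.3 pos [0.5388 0.0928 0.0571] xyaw -13.31 tilt 0.15 F [-0.45 -0.68  7.34] M [-0.008  0.01   0.839] op 0.0528 q6 1.911
t 23.6 pos [0.5388 0.0929 0.0571] xyaw -13.31 tilt 0.15 F [-0.7  -0.47  6.62] M [ 0.02  -0.     0.695] op 0.053 q6 1.911
time_s: 24.3
tool_pos: [0.538, 0.0925, 0.0555]
eef_rot: [-3.119, 0.367, 0.001]
wrist_force: [0.1, -0.2, -0.2]
opening: 0.0853
t 24.3 pos [0.538  0.0925 0.0555] xyaw -13.41 tilt 0.05 F [ 0.14 -0.23 -0.19] M [-0.043  0.01  -0.016] op 0.0853 q6 1.912
```

It reads 0.695 N m held, inside the 0.6–0.8 band. I'll lift clear and inspect.

```bash
python3 -m pendant '[[0,0,0,0,0,0.01,-1],[0,0,0,0,0,0.03,-1],[0,0,0,0,0,0.06,-1],[0,0,0,0,0,0.1,-1],[0,0,0,0,0,0.14,-1],[0,0,0,0,0,0.17,-1],[0,0,0,-0.04,-0.04,0.17,-1],[0,0,0,-0.08,-0.08,0.17,-1],[0,0,0,-0.12,-0.12,0.17,-1],[0,0,0,-0.15,-0.16,0.17,-1],[0,0,0,-0.15,-0.16,0.17,-1],[0,0,0,-0.15,-0.16,0.17,-1]]'; python3 st.py; python3 shot.py N; python3 - <<'E'
import cv2,numpy as np
a=cv2.imread("pics/topI.png");b=cv2.imread("pics/topN.png")
cv2.imwrite("pics/cmp.png",np.hstack([a[100:560,130:400],b[100:560,130:400]]))
E
```

```text
time_s: 25.5
tool_pos: [0.387, -0.0692, 0.2273]
eef_rot: [3.119, -0.373, 0.004]
wrist_force: [0.0, 1.0, 0.4]
opening: 0.0859
t 25.5 pos [ 0.387  -0.0692  0.2273] xyaw -13.62 tilt 0.16 F [0.04 0.97 0.38] M [ 0.061 -0.056  0.01 ] op 0.0859 q6 1.545
```

View pics/cmp.png

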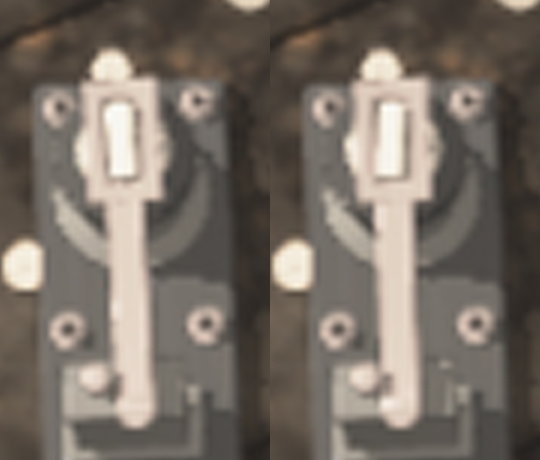

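View pics/sceneN.png

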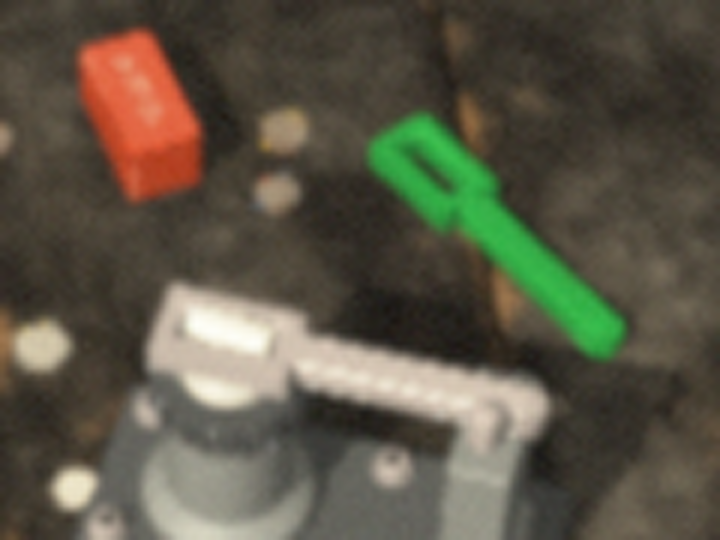

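The key is still seated. The arm has moved up to the pin, and the tang has turned clockwise a few degrees within the slot's play. I'll measure that turn before handing in.

```bash
python3 - <<'E'
from h import *
for t in "IN":
    c=load("top"+t); R=(275,290,238,262)
    g=cv2.resize(c["pixels"][R[2]:R[3],R[0]:R[1]],None,fx=8,fy=8,interpolation=cv2.INTER_CUBIC).min(-1)
    m=(g>226).astype(np.uint8); n,l,s,_=cv2.connectedComponentsWithStats(m); k=1+s[1:,4].argmax()
    v,u=np.nonzero(l==k); w,V=np.linalg.eigh(np.cov(u,v)); d=V[:,1]; d=d*np.sign(d[1])
    print(t,s[k],np.degrees(np.arctan2(d[0],d[1])).round(2))
E
```

```text
I [  35   50   34   91 2028] 5.31
N [  40   50   26   90 1784] -2.65
```

```bash
python3 - <<'E'
from cell import bot
print(bot.job_done())
E
```

```text
the job is handed in; nothing more can be done
None
```

I fitted the key on the tang, nipped the lock ring and handed the job in after about 25.5 s of robot time. It reports no verdict.

- **Key:** The first try at fitting it failed. I misread the sideways offset, and the key caught on the tang's edge, tilted about 6° in the grip and slid about 4 mm. I lifted it, gripped harder, levelled it by tilting the tool and re-measured. It then went down freely to the shoulder. The last pictures show it seated, with the arm on the pillar just counter-clockwise of the pin.
- **Ring:** It turned clockwise about 58° at a light drag of about 0.1 N m. It then met the housing, where the moment jumped to 0.54 N m. I turned it about 4–5° more, to a peak of 0.84 N m. The moment held still was 0.695 N m, within the 0.6–0.8 N m for a good lock. From torque and angle I estimate the nip at 0.06–0.09 rad; I could not read it directly.
- **Barrel:** It followed the ring until the key stopped it against the pin. A coarse image measurement gave about 8° clockwise from just before the ring was turned to the end. The slot play given in the task implies at most about 7.5° from where it started. The two differ slightly, but both are under the 10° limit. I did not measure the turn from the original setting, and the margin is small.
- **Other things:** No bystander was knowingly touched, and the gripper was clear of everything at the end. I did not check the bystanders' positions one by one.

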